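# Make up two bench kits from the stock

## Task

Make up the two kits in their trays. The orange tray gets the brown bottle with the blue cap and the white bottle with the green cap, each standing in a round-padded well of its own (either one), and the roll of green tape lying flat in the oblong bay; the blue tray gets the white bottle with the yellow cap standing in its well and the grey timer lying face up in its bay. Set everything right down on the tray floor inside its well or bay, never tip a bottle over, and leave the brown bottle with the red cap where it stands.

Things in the scene. Friction and masses are not known exactly. Their poses are not given: they have to be found in the camera images.
- orange_tray: Orange kit tray, fixed to the bench, 272 (its y) x 92 (its x) mm; walls 4 mm thick, 18 mm high. Origin: centre of its underside; z up, y along its length. In a row from +y to -y: two bottle wells (inside 74 along y x 84 mm, floor 4 mm up, black round pad) centred at y = +95 and y = +17 mm, then an oblong bay (inside 108 x 84 mm, grey pad) centred at y = -78 mm, its floor 14 mm up (lip only 4 mm); all at x = 0.
- blue_tray: Blue kit tray, fixed to the bench, 194 (its y) x 92 (its x) mm; walls 4 mm thick, 18 mm high. Origin: centre of its underside; z up, y along its length. In a row from +y to -y: one bottle well (inside 74 along y x 84 mm, floor 4 mm up, black round pad) centred at y = +56 mm, then an oblong bay (inside 108 x 84 mm, grey pad) centred at y = -39 mm, its floor 14 mm up (lip only 4 mm); all at x = 0.
- amber_blue: Loose bottle: dark brown (amber) body with a BLUE cap, 56 mm diameter, 106 mm high, straight-sided up to about 60 mm, 0.26 kg. Origin: centre of its underside; z up along the bottle (round, so x and y mean nothing).
- white_green: Loose bottle: white body with a GREEN cap, 48 mm diameter, 88 mm high, straight-sided up to about 50 mm, 0.15 kg. Origin: centre of its underside; z up along the bottle (round, so x and y mean nothing).
- white_yellow: Loose bottle: white body with a YELLOW cap, 54 mm diameter, 100 mm high, straight-sided up to about 57 mm, 0.21 kg. Origin: centre of its underside; z up along the bottle (round, so x and y mean nothing).
- green_tape: Loose roll of green tape lying flat: ring of 63 mm outer diameter, 18 mm high, 0.05 kg. Origin: centre of its underside; z up (round). Grip across the full 63 mm, keeping the fingertips at least 4 mm above its underside so that they clear the bay's lip.
- grey_timer: Loose light grey bench timer lying flat, display and three buttons (one red) on top: 58 (its x) x 64 (its y) mm, sides 15 mm high, 17 mm over the buttons, 0.05 kg. Origin: centre of its underside; z up. Grip across the 58 mm, keeping the fingertips at least 4 mm above its underside so that they clear the bay's lip.
- amber_red: Loose bottle: not wanted for the kits: dark brown (amber) body with a RED cap, 68 mm diameter, 146 mm high, 0.62 kg. Origin: centre of its underside; z up along the bottle (round, so x and y mean nothing).
There are look-alikes about, which are no part of the job. Leave any black look-alike of the green_tape alone.

How it is judged:
By the outcome, as a careful person would: the job done as asked, in the order asked, and still so for the second after the job is handed in, with the robot touching nothing.
It also fails if it takes over 120 s, if anything falls off the work surface, if the arm or the gripper's body presses on something with over 40 N, if the wrist force passes 120 N, or if a joint passes its speed limit or range.

## Robot

A 6-joint arm with a two-finger parallel gripper is mounted at the origin on a cart in front of the work surface, level with it; the furniture and walls round the work are solid. World frame = base frame: x ahead of the robot, y to its left, z up, the work surface at z = 0. Lengths are in m, angles in rad, forces in N, time in s.
With the tool pointing down it reaches from about 0.3 to 0.875 m from the base axis. Payload 4.2 kg.
Tool frame: the origin (TCP) lies at the very end of the fingers, on their centre line; the grasp point (between the pads) lies robot.grip_depth behind it (robot.grip_depth is the distance from the TCP to the grasp point, in m); z points along the fingers, y is the direction in which the jaws open and shut (so a half turn about z gives the same grasp; the last joint's range is limited). The gripper opens to 85 mm and grips with 20 to 120 N. Pads are 22 mm wide; open, the fingers measure 114 mm over their backs; the gripper's body (76 mm by 85 mm) begins 54 mm behind the grasp point. The pads swing forward as they close: fully open they stand 13 mm farther back than shut.
Start: joints at [1.186, 0.32, 1.565, -0, 1.257, -0.02], TCP at [0.205, 0.537, 0.21] pointing down, gripper open.
Joint ranges: [-3.11, 3.11], [-0.84, 2.01], [0.21, 2.61], [-1.34, 4.49], [0.05, 2.63], [-2.56, 2.56]. Speed limits (rad/s): [2.57, 2.57, 3.14, 3.14, 3.14, 3.14].

## Interface

Orientations are given as a unit quaternion [w, x, y, z].
In Python, from plant import robot gives the robot as it stands.
- The arm moves only by the tool apply_moves, never from a script. Its arguments are lists of equal length, an entry for each row: "dp": the shift along the tool's x, y, z in mm, a list of three; "roll": the turn about the tool's z in rad; "claw": the opening, from -1 (shut) to 1 (fully open). In form: {"dp": [[tx, ty, tz], ...], "roll": [roll, ...], "claw": [claw, ...]}. A call has 1 to 5 rows; each row is the pose to reach, as a shift and turn from the pose commanded when the call began, along the tool's axes at that moment; what a row does not reach only later rows make up. A row lasts 1/10 s, in which the tool goes at most 50 mm and 8.59 degrees, less where a joint would pass 70% of its speed; a pose out of reach is approached as far as the arm can. A call with a gripper value outside its range is refused whole. The fingers move at their own pace and stop on an object; "grip_force" is the grip in N (left out, the last holds). Time passes only in rows, so rows that repeat a pose let the fingers close. It gives the time, the measured TCP pose, the force and the opening at its end, in the units of the state.
- robot.sense(): the state, without advancing time (a new reading comes with each control period).
- robot.snapshot(name): name is "scene" or "top"; returns (picture, depth): 480x640x3 uint8, red, green, blue; 480x640 float32, m along the optical axis (not along the pixel's ray), 0 where there is no reading.
- robot.camera_info(name): a dict with "K" (3x3 intrinsics, pixels), "eye" and "attitude" of the camera in the world. Camera axes: x right, y up, looking along -z (the intrinsics and any distortion apply to the point x, -y, -z); pixel columns grow to the right and rows downward; lengths in m; the calibration is good to about 2 mm. A picture is of the moment at which its call begins. camera_info takes no time and is no camera call.
- robot.hand_in(): hands the job in, once; it reports no verdict.
The state is a dict: "t": time; "qpos": joint angles; "dq": joint speeds; "effort": joint torques, N m; "tool_pos": TCP position; "orientation": TCP orientation; "wrist_force": force on the tool from outside, world axes, zero at the start; "ft_torque": the same for the moment, N m; "opening": finger opening in m.
Only numpy, scipy, OpenCV 4.12 (cv2) and the standard library are available. Lean on these libraries where they do the work, as an engineer would, in place of code of your own. Each camera call takes 0.05 s, during which the arm holds its last target.

## Working session

There is one attempt and no reset: what is moved stays moved. The work goes in short steps, Python scripts to look and compute and a tool call to move; the robot and the scene stay as the last step left them, time stands still between calls to the robot, and variables do not carry over. Pictures are saved under pics/ and viewed, and the job is handed in when it is done.

Besides the shell and the picture viewer there is one more tool, called by a JSON object that holds its "method" and its "body", one argument or row to a line. apply_moves: Moves the arm, as the interface text tells. Its arguments: {"type":"object","properties":{"dp":{"type":"array"},"roll":{"type":"array"},"claw":{"type":"array"},"grip_force":{"type":"number"}},"required":["dp","roll","claw"]}

```bash
ls; mkdir -p pics
python3 - <<'E'
from plant import robot
import cv2, numpy as np
print(robot.grip_depth, robot.sense())
for n in("scene","top"):
    i=robot.camera_info(n); print(n,i)
    p,d=robot.snapshot(n); cv2.imwrite(f"pics/{n}0.png",p[:,:,::-1]); np.save(f"{n}0_d.npy",d); np.save(f"{n}0_p.npy",p)
E
```

```text
pics
0.0187 {'t': 0.0, 'qpos': array([ 1.18604022e+00,  3.20261007e-01,  1.56565447e+00, -3.15300897e-05,
        1.25736342e+00, -2.00123542e-02]), 'dq': array([ 0.00080437, -0.00129088, -0.00095855, -0.00028114,  0.00060753,
        0.00017605]), 'effort': array([-1.76535235e-03, -4.15517664e+01, -2.34151769e+01, -2.35882389e-04,
        8.16078682e-03, -3.83306443e-06]), 'tool_pos': array([0.20493837, 0.53671034, 0.20960955]), 'orientation': array([-1.54785147e-04,  1.81357768e-01,  9.83416824e-01, -8.28927092e-04]), 'wrist_force': array([-0.1708466 ,  0.22596093,  0.96927375]), 'ft_torque': array([ 0.01353477, -0.04046128, -0.00564336]), 'opening': 0.08501283136639796}
scene {'K': array([[482.06861731,   0.        , 329.75319537],
       [  0.        , 482.06861731, 230.67613088],
       [  0.        ,   0.        ,   1.        ]]), 'eye': array([-0.66675753,  0.37504486,  0.90142061]), 'attitude': array([-0.52783016, -0.27498658,  0.37158017,  0.71253483])}
top {'K': array([[477.44134999,   0.        , 315.2518295 ],
       [  0.        , 477.44134999, 237.61194614],
       [  0.        ,   0.        ,   1.        ]]), 'eye': array([0.38019113, 0.01715382, 1.16748676]), 'attitude': array([ 0.70625799,  0.04036431, -0.04275278, -0.70550873])}
```

View pics/top0.png

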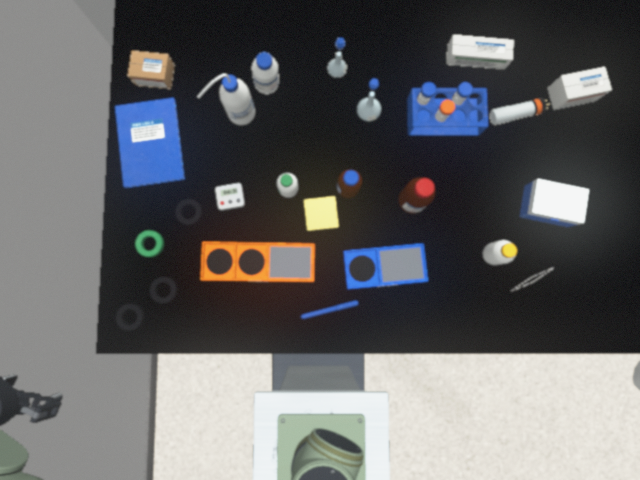

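View pics/scene0.png

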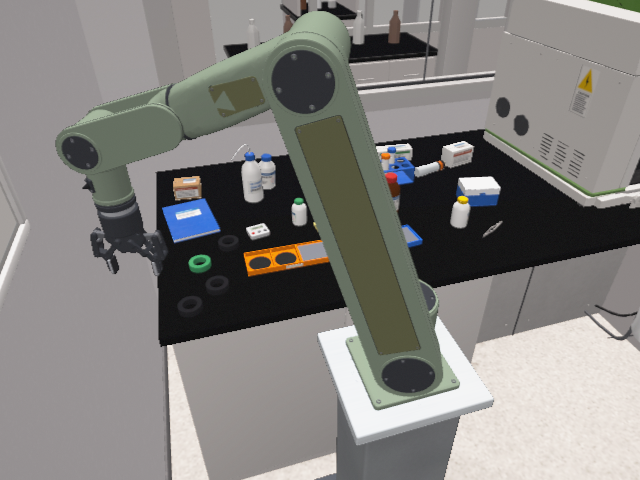

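The top view shows the green tape (149,243), timer (229,196), white/green (287,184), amber/blue (349,183), amber/red (417,195), white/yellow (500,252), orange tray (258,262) and blue tray (386,265). The black rings (188,211), (163,290) and (129,317) are look-alikes to leave alone. Next I'll enlarge and measure.

```bash
cat > h.py <<'E'
import numpy as np, cv2
from scipy.spatial.transform import Rotation as R
from plant import robot
def cam(n):
    i=robot.camera_info(n); q=np.array(i['attitude']); return i['K'],np.array(i['eye']),R.from_quat(q[[1,2,3,0]]).as_matrix()
def cloud(n,d):
    K,e,A=cam(n); v,u=np.mgrid[:480,:640]
    p=np.stack([(u-K[0,2])/K[0,0]*d,-(v-K[1,2])/K[1,1]*d,-d],-1)
    return p@A.T+e
def ray(n,u,v,z):
    K,e,A=cam(n); r=A@np.array([(u-K[0,2])/K[0,0],-(v-K[1,2])/K[1,1],-1]); return e+r*(z-e[2])/r[2]
def proj(n,P):
    K,e,A=cam(n); c=(np.asarray(P)-e)@A; return K[0,0]*c[...,0]/-c[...,2]+K[0,2], -K[1,1]*c[...,1]/-c[...,2]+K[1,2]
E
python3 - <<'E'
from h import *
p=np.load('top0_p.npy');d=np.load('top0_d.npy')
c=cloud('top',d)
print('table z',np.median(c[130:150,220:330,2]), 'tray rim etc')
for nm,u,v in [('tape',149,232),('timer',229,190),('wg cap',287,180),('ab cap',352,177),('wy cap',509,250),('red cap',426,187),('orange rim',258,242),('pad bay',290,262),('pad well',219,261),('bluepad',400,265),('postit',320,213)]:
    print(nm,c[v,u].round(4))
i=cv2.resize(p[160:300,120:280],None,fx=5,fy=5,interpolation=cv2.INTER_CUBIC);cv2.imwrite('pics/c1.png',np.clip(i*1.0,0,255)[:,:,::-1])
i=cv2.resize(p[160:320,280:440],None,fx=3.75,fy=3.75,interpolation=cv2.INTER_CUBIC)
j=cv2.resize(p[230:290,470:530],None,fx=3.3,fy=3.3,interpolation=cv2.INTER_CUBIC)
o=np.zeros((600,800,3),np.uint8);o[:600,:600]=i[:600,:600];o[:198,602:800]=j[:198,:198]
cv2.imwrite('pics/c2.png',o[:,:,::-1])
E
```

```text
table z -0.0008046036536918377 tray rim etc
tape [0.5287 0.4152 0.0216]
timer [0.6341 0.2256 0.0141]
wg cap [0.6422 0.0791 0.0855]
ab cap [ 0.6454 -0.0701  0.1025]
wy cap [ 0.4788 -0.422   0.0999]
red cap [ 0.6125 -0.228   0.1458]
orange rim [ 0.5075  0.1545 -0.0039]
pad bay [0.4571 0.0744 0.013 ]
pad well [0.46   0.2482 0.0026]
bluepad [ 0.4502 -0.192   0.012 ]
postit [0.5781 0.0017 0.0087][ WARN:0@0.538] global loadsave.cpp:1063 imwrite_ Unsupported depth image for selected encoder is fallbacked to CV_8U.
```

View pics/c1.png

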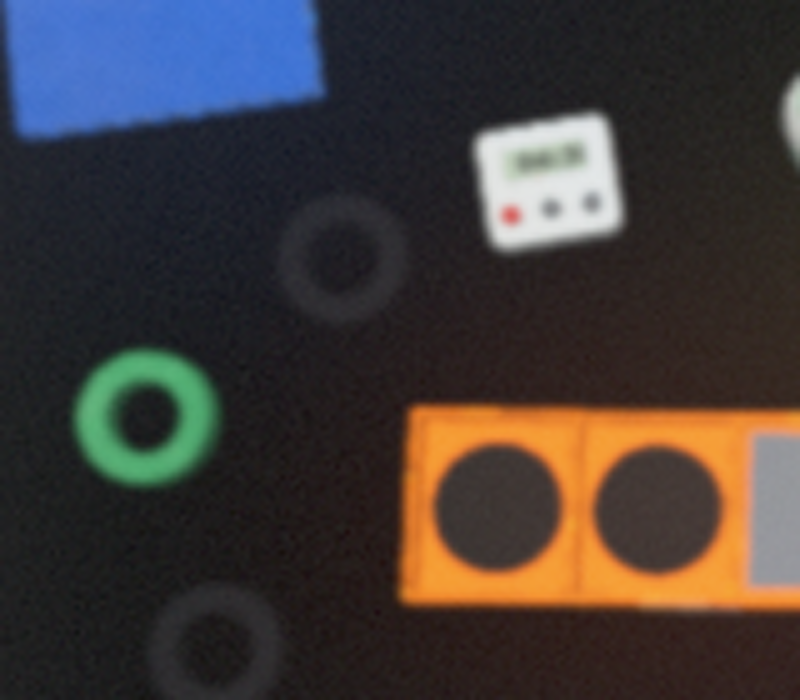

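View pics/c2.png

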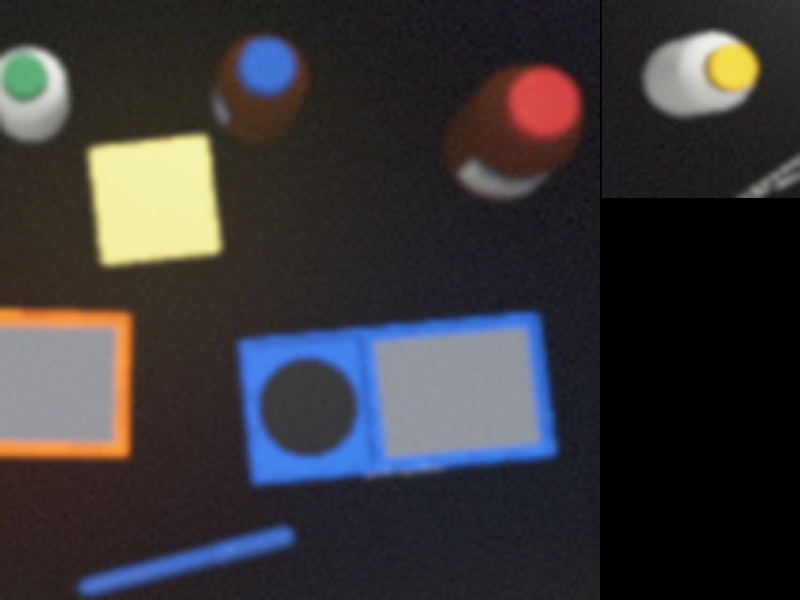

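The crops confirm the items: the green ring is the only green tape, one timer lies face up, and the blue, green and yellow caps match the descriptions. Now precise centroids.

```bash
cat >> h.py <<'E'
def seg(p,box,lo,hi):
    u0,v0,u1,v1=box; hsv=cv2.cvtColor(np.ascontiguousarray(p[v0:v1,u0:u1]),cv2.COLOR_RGB2HSV)
    m=cv2.inRange(hsv,lo,hi); n,l,s,c=cv2.connectedComponentsWithStats(m)
    k=1+np.argmax(s[1:,4]); cs,_=cv2.findContours((l==k).astype(np.uint8),cv2.RETR_EXTERNAL,cv2.CHAIN_APPROX_NONE)
    cs=max(cs,key=len)+np.array([u0,v0]); M=cv2.moments(cs); return M['m10']/M['m00'],M['m01']/M['m00'],s[k,4],cs
E
python3 - <<'E'
from h import *
p=np.load('top0_p.npy')
def rect(nm,box,lo,hi,z):
    u,v,a,cs=seg(p,box,lo,hi)
    w=np.array([ray('top',x,y,z)[:2] for x,y in cs[:,0]])
    r=cv2.minAreaRect((w*1000).astype(np.float32)); bx=cv2.boxPoints(r)
    print(nm,(u,v),a,ray('top',u,v,z).round(4),'rect',np.round(r[0],1),np.round(r[1],1),round(r[2],2))
rect('tape',(125,220,175,270),(45,80,60),(85,255,255),.018)
rect('timer',(205,175,250,215),(0,0,130),(180,70,255),.015)
rect('wg',(270,165,300,195),(45,80,50),(90,255,255),.088)
rect('ab',(335,165,365,192),(105,120,100),(125,255,255),.106)
rect('wy',(485,235,525,268),(18,110,100),(35,255,255),.100)
rect('red',(395,170,440,215),(170,120,100),(180,255,255),.146)
rect('otray',(190,230,325,295),(5,120,120),(25,255,255),.018)
rect('btray',(335,235,440,295),(100,120,80),(125,255,255),.018)
rect('ow1',(205,246,234,278),(0,0,0),(180,255,110),.005)
rect('ow2',(238,246,266,278),(0,0,0),(180,255,110),.005)
rect('obay',(265,240,318,285),(0,0,100),(180,70,190),.015)
rect('bw',(347,252,376,285),(0,0,0),(180,255,90),.005)
rect('bbay',(370,240,430,290),(0,0,100),(180,70,190),.015)
E
```

```text
tape (148.68129821761107, 243.07076350093106) 566 [0.5022 0.4161 0.018 ] rect [502.5 416.6] [68.4 70. ] 2.19
timer (229.22893926672262, 195.83655191715644) 632 [0.6194 0.2245 0.015 ] rect [619.4 224.5] [60.4 66.2] 10.28
wg (285.9746835443038, 180.10759493670886) 94 [0.6414 0.0813 0.088 ] rect [641.6  81.2] [23.2 23.2] 45.85
ab (350.7277599142551, 177.14362272240086) 177 [ 0.6441 -0.0669  0.106 ] rect [644.5 -67.5] [32.5 31.9] 0.1
wy (509.47857889237196, 249.8934169278997) 182 [ 0.4791 -0.423   0.1   ] rect [ 480. -423.] [29.3 34.3] 0.06Traceback (most recent call last):
  File "<stdin>", line 13, in <module>
  File "<stdin>", line 4, in rect
  File "h.py", line 18, in seg
    cs=max(cs,key=len)+np.array([u0,v0]); M=cv2.moments(cs); return M['m10']/M['m00'],M['m01']/M['m00'],s[k,4],cs
                                                                    ~~~~~~~~^~~~~~~~~
ZeroDivisionError: float division by zero
```

Run:
```python
from h import *
p=np.load('top0_p.npy')
def rect(nm,box,lo,hi,z):
    u,v,a,cs=seg(p,box,lo,hi)
    w=np.array([ray('top',x,y,z)[:2] for x,y in cs[:,0]])
    r=cv2.minAreaRect((w*1000).astype(np.float32)); bx=cv2.boxPoints(r)
    print(nm,(round(u,1),round(v,1)),a,ray('top',u,v,z).round(4),'rect',np.round(r[0],1),np.round(r[1],1),round(r[2],2), np.round(bx).tolist())
rect('timer',(205,175,250,215),(0,0,130),(180,70,255),.015)
try: rect('red',(395,170,440,215),(0,170,150),(8,255,255),.146)
except Exception as e: print(e)
rect('otray',(190,230,325,295),(5,120,120),(25,255,255),.018)
rect('btray',(335,235,440,295),(100,120,80),(125,255,255),.018)
rect('ow1',(205,246,234,278),(0,0,0),(180,255,110),.005)
rect('ow2',(238,246,266,278),(0,0,0),(180,255,110),.005)
rect('obay',(265,240,318,285),(0,0,100),(180,70,190),.015)
rect('bw',(347,252,376,285),(0,0,0),(180,255,90),.005)
rect('bbay',(370,240,430,290),(0,0,100),(180,70,190),.015)
q=robot.sense()['orientation']; print(R.from_quat(q[[1,2,3,0]]).as_matrix().round(3))
```

```text
timer (229.2, 195.8) 632 [0.6194 0.2245 0.015 ] rect [619.4 224.5] [60.4 66.2] 10.28 [[584.0, 252.0], [596.0, 187.0], [655.0, 197.0], [643.0, 262.0]]
red (425.3, 187.1) 187 [ 0.6124 -0.2265  0.146 ] rect [ 613.6 -224.7] [37.1 38.1] 88.39 [[594.0, -243.0], [632.0, -244.0], [633.0, -207.0], [595.0, -206.0]]
otray (257.4, 261.3) 2335 [0.4584 0.1525 0.018 ] rect [458.5 152.2] [275.9  96.4] 89.18 [[408.0, 15.0], [505.0, 14.0], [509.0, 289.0], [412.0, 291.0]]
btray (385.2, 265.8) 1576 [ 0.4478 -0.1551  0.018 ] rect [ 447.9 -155.1] [ 98.2 200.1] 5.52 [[389.0, -60.0], [409.0, -259.0], [506.0, -250.0], [487.0, -51.0]]
ow1 (219.1, 261.1) 465 [0.4597 0.2476 0.005 ] rect [460.  247.7] [55.8 57.9] 45.68 [[420.0, 248.0], [461.0, 208.0], [500.0, 247.0], [459.0, 288.0]]
ow2 (251.1, 261.5) 457 [0.4587 0.1696 0.005 ] rect [458.8 169.8] [57.3 56.5] 45.43 [[419.0, 169.0], [459.0, 130.0], [499.0, 170.0], [459.0, 210.0]]
obay (289.7, 261.9) 1177 [0.4572 0.0751 0.015 ] rect [457.1  75.5] [72.5 94.3] 0.06 [[421.0, 123.0], [421.0, 28.0], [493.0, 28.0], [493.0, 123.0]]
bw (361.6, 268.3) 452 [ 0.4426 -0.0995  0.005 ] rect [442.1 -99.4] [55.9 56.2] 0.05 [[414.0, -71.0], [414.0, -128.0], [470.0, -127.0], [470.0, -71.0]]
bbay (401.1, 264.3) 1185 [ 0.4517 -0.1941  0.015 ] rect [ 451.9 -194. ] [72.3 95.8] 5.46 [[411.0, -150.0], [420.0, -245.0], [492.0, -238.0], [483.0, -143.0]]
[[-0.934  0.357 -0.001]
 [ 0.357  0.934 -0.001]
 [ 0.    -0.002 -1.   ]]
```

```bash
python3 - <<'E'
from h import *
d=np.load('scene0_d.npy');p=np.load('scene0_p.npy');c=cloud('scene',d)
m=(c[...,2]>.15)&(c[...,2]<.32)&(np.hypot(c[...,0]-.205,c[...,1]-.537)<.12)&(d>0)
q=robot.sense();M=R.from_quat(q['orientation'][[1,2,3,0]]).as_matrix()
t=(c[m]-q['tool_pos'])@M
for z0 in np.arange(-.10,.03,.006):
    s=t[(t[:,2]>=z0)&(t[:,2]<z0+.006)]
    if len(s): print(round(z0*1000),len(s),'y',np.percentile(s[:,1],[1,50,99]).round(3),'x',np.percentile(s[:,0],[1,99]).round(3))
i=cv2.resize(p[190:300,70:190],None,fx=5,fy=5,interpolation=cv2.INTER_CUBIC);cv2.imwrite('pics/g.png',i[:,:,::-1])
E
cat >> h.py <<'E'
def go(x,y,z,yaw):
    s=robot.sense();M=R.from_quat(s['orientation'][[1,2,3,0]]).as_matrix()
    cur=np.arctan2(M[1,1],M[0,1]); r=-(np.radians(yaw)-cur); r=(r+np.pi/2)%np.pi-np.pi/2
    print('dp',(M.T@(np.array([x,y,z])-s['tool_pos'])*1000).round(1),'roll',round(r,3),'t',s['t'],'yaw',np.degrees(cur).round(1),'q',s['qpos'].round(2),'open',s['opening'])
E
python3 -c "
from h import *
go(.644,-.067,.2,0)"
```

```text
-100 154 y [-0.072 -0.031  0.071] x [-0.016  0.017]
-94 134 y [-0.073 -0.037  0.074] x [-0.013  0.014]
-88 120 y [-0.074 -0.042  0.073] x [-0.012  0.013]
-82 48 y [-0.069 -0.041  0.068] x [-0.009  0.013]
-76 42 y [-0.056  0.044  0.06 ] x [-0.013  0.012]
-70 49 y [-0.056  0.043  0.058] x [-0.011  0.01 ]
-64 52 y [-0.056 -0.043  0.057] x [-0.011  0.012]
-58 51 y [-0.056 -0.042  0.056] x [-0.011  0.011]
-52 55 y [-0.056  0.042  0.055] x [-0.011  0.012]
-46 34 y [-0.055  0.043  0.055] x [-0.012  0.011]
-40 23 y [-0.049  0.044  0.056] x [-0.011  0.01 ]
-34 2 y [0.045 0.045 0.045] x [0.001 0.004]
dp [-625.5 -407.4   10.3] roll 1.206 t 0.1 yaw 69.1 q [ 1.19  0.32  1.57 -0.    1.26 -0.02] open 0.08539816585263543
```

View pics/g.png

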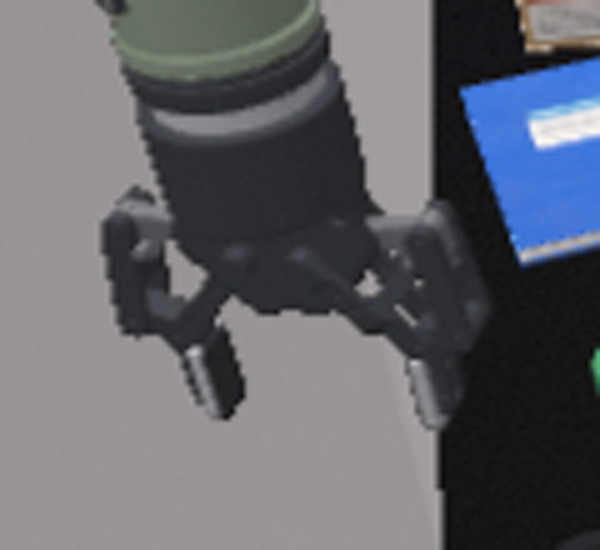

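Run:
```python
from h import *
p=np.load('scene0_p.npy')[:,:,::-1].copy()
q=robot.sense();M=R.from_quat(q['orientation'][[1,2,3,0]]).as_matrix()
i=cv2.resize(p[190:300,70:190],None,fx=5,fy=5,interpolation=cv2.INTER_CUBIC)
for z in (0,-.013,-.03,-.04):
  for y in (-.0425,.0425):
    u,v=proj('scene',q['tool_pos']+M@np.array([0,y,z])); print(z,y,u,v)
    cv2.circle(i,(int((u-70)*5),int((v-190)*5)),3,(0,0,255) if z==0 else (0,255,255),-1)
cv2.imwrite('pics/g2.png',i)
```

```text
0 -0.0425 159.54184037921098 285.50919325696003
0 0.0425 121.15609716692981 283.743495405129
-0.013 -0.0425 158.30601097639308 280.9217695437253
-0.013 0.0425 119.65028663147842 279.1648967233772
-0.03 -0.0425 156.6627501915266 274.8219523081614
-0.03 0.0425 117.64819338695614 273.0772905642361
-0.04 -0.0425 155.6814144063072 271.17921404550424
-0.04 0.0425 116.45265244731084 269.44210403753334
```

View pics/g2.png

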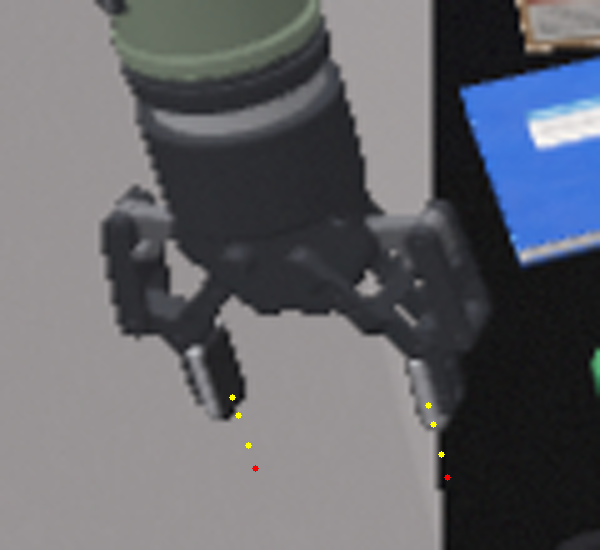

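Run:
```python
from h import *
P={'tape':(.5022,.4161,.018),'wg':(.6414,.0813,.088),'timer':(.6194,.2245,.015),'ow1':(.4597,.2476,.005),'wy':(.4791,-.423,.1)}
p=np.load('scene0_p.npy')[:,:,::-1].copy()
for k,v in P.items():
    u,w=proj('scene',v); print(k,u,w); cv2.circle(p,(int(u),int(w)),1,(0,0,255),-1)
d=np.load('scene0_d.npy');c=cloud('scene',d)
print(c[215:222,330:336].reshape(-1,3).mean(0) ,np.median(c[285:295,230:250,2]),np.median(c[270:280,180:186,2]),np.median(c[160:170,330:350,2]))
cv2.imwrite('pics/s1.png',cv2.resize(p[150:320,140:500],None,fx=2.2,fy=2.2,interpolation=cv2.INTER_CUBIC))
```

```text
tape 199.93266341416916 261.62420041754626
wg 298.66142785090653 200.19681876934015
timer 257.90665384617085 229.74891116466748
ow1 259.8751225141866 263.2909958058254
wy 463.3145688472622 198.38567346333372
[-0.09367319  0.19594535  0.5049824 ] 0.0005283159742552335 0.0004099713353765133 0.586778362429792
```

View pics/s1.png

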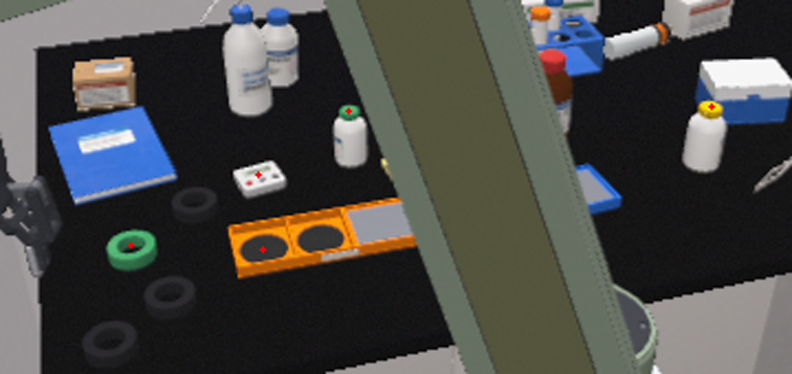

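{"method": "apply_moves", "body": {
  "dp": [
    [0, 0, 0],
    [0, 0, 0],
    [0, 0, 0],
    [0, 0, 0],
    [0, 0, 0]
  ],
  "roll": [0, 0, 0, 0, 0],
  "claw": [0.4, 0.4, 0.4, 0.4, 0.4],
  "grip_force": 30
}}

```text
t: 0.6
tool_pos: [0.2052, 0.5372, 0.2104]
orientation: [0.0, 0.181, 0.983, 0.0]
wrist_force: [-0.0, 0.4, 0.2]
opening: 0.0596
```

```bash
cat > g.py <<'E'
from h import *
import sys
p,d=robot.snapshot('scene');c=cloud('scene',d)
q=robot.sense();M=R.from_quat(q['orientation'][[1,2,3,0]]).as_matrix();T=q['tool_pos'];print(T,q['opening'])
m=(d>0)&(np.hypot(c[...,0]-T[0],c[...,1]-T[1])<.12)&(c[...,2]>T[2]-.03)
t=(c[m]-T)@M; s=np.sort(t[:,2][(abs(t[:,1])<.06)]); print('lowest',s[-12:].round(3))
i=p[190:300,70:190,::-1]; i=cv2.resize(np.ascontiguousarray(i),None,fx=5,fy=5,interpolation=cv2.INTER_CUBIC)
w=q['opening']/2
for z in (0,-.01,-.02,-.03):
  for y in (-w,w):
    u,v=proj('scene',T+M@np.array([0,y,z])); cv2.circle(i,(int((u-70)*5),int((v-190)*5)),2,(0,0,255) if z==0 else (0,255,255),-1)
cv2.imwrite(sys.argv[1],i)
E
python3 g.py pics/g3.png
```

```text
[0.20513404 0.53718157 0.21048591] 0.059541318741715636
lowest [-0.029 -0.029 -0.029 -0.029 -0.029 -0.029 -0.029 -0.029 -0.028 -0.028
 -0.026 -0.025]
```

{"method": "apply_moves", "body": {
  "dp": [
    [0, 0, 0],
    [0, 0, 0],
    [0, 0, 0],
    [0, 0, 0],
    [0, 0, 0]
  ],
  "roll": [0, 0, 0, 0, 0],
  "claw": [-1, -1, -1, -1, -1]
}}

```text
t: 1.15
tool_pos: [0.2051, 0.5372, 0.2104]
orientation: [0.0, 0.181, 0.983, 0.0]
wrist_force: [-0.1, 0.5, -1.2]
opening: 0.0
```

```bash
python3 g.py pics/g4.png; python3 -c "
import cv2,numpy as np
a=cv2.imread('pics/g3.png');b=cv2.imread('pics/g4.png');cv2.imwrite('pics/g5.png',cv2.resize(np.hstack([a[150:],b[150:]]),None,fx=.66,fy=.66))"
```

```text
[0.20515481 0.53717736 0.21045777] 8.353885059804316e-05
lowest [-0.027 -0.027 -0.027 -0.026 -0.026 -0.026 -0.026 -0.025 -0.024 -0.023
 -0.022 -0.02 ]
```

View pics/g5.png

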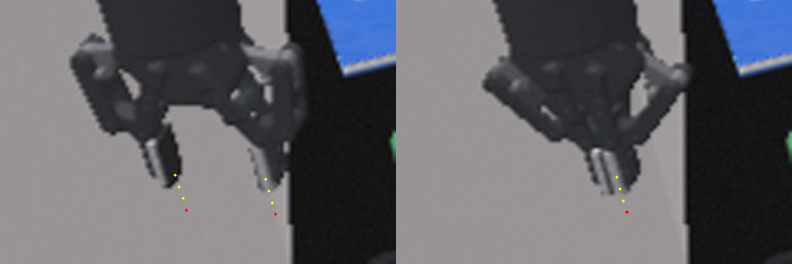

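```bash
python3 -c "
from h import *
go(.56,.15,.12,0)"
```

```text
dp [-469.6 -235.1   90.4] roll 1.206 t 1.2 yaw 69.1 q [ 1.19  0.32  1.56  0.    1.26 -0.02] open 8.353885059804316e-05
```

{"method": "apply_moves", "body": {
  "dp": [
    [-470, -235, 0],
    [-470, -235, 0],
    [-470, -235, 0],
    [-470, -235, 0],
    [-470, -235, 0]
  ],
  "roll": [1.206, 1.206, 1.206, 1.206, 1.206],
  "claw": [-1, -1, -1, -1, -1]
}}

```text
t: 1.7
tool_pos: [0.3752, 0.3514, 0.2107]
orientation: [0.0, 0.531, 0.847, 0.0]
wrist_force: [1.7, 1.0, 0.0]
opening: -0.0001
```

```bash
python3 -c "
from h import *
go(.56,.15,.12,0)"
```

```text
dp [-261.8   78.6   90.7] roll 0.45 t 1.7 yaw 25.8 q [0.73 0.22 1.7  0.   1.22 0.28] open -8.18959592111777e-05
```

{"method": "apply_moves", "body": {
  "dp": [
    [-262, 79, 0],
    [-262, 79, 30],
    [-262, 79, 90],
    [-262, 79, 90],
    [-262, 79, 90]
  ],
  "roll": [0.45, 0.45, 0.45, 0.45, 0.45],
  "claw": [-1, -1, -1, -1, -1]
}}

```text
t: 2.2
tool_pos: [0.5353, 0.1794, 0.1386]
orientation: [0.0, 0.705, 0.709, 0.001]
wrist_force: [1.0, 0.8, 0.8]
opening: 0.0005
```

{"method": "apply_moves", "body": {
  "dp": [
    [0, 0, 0],
    [0, 0, 0]
  ],
  "roll": [0, 0],
  "claw": [-1, -1]
}}

```text
t: 2.4
tool_pos: [0.5341, 0.1802, 0.1383]
orientation: [-0.001, 0.706, 0.708, -0.001]
wrist_force: [-0.1, 1.1, 0.2]
opening: 0.0
```

```bash
python3 -c "
from h import *
go(.56,.15,.02,0)"
```

```text
dp [-30.3  26.  118.3] roll 0.004 t 2.4 yaw 0.2 q [0.3  0.36 1.7  0.   1.09 0.3 ] open 4.5797354967321055e-05
```

{"method": "apply_moves", "body": {
  "dp": [
    [-30, 26, 20],
    [-30, 26, 60],
    [-30, 26, 100],
    [-30, 26, 110],
    [-30, 26, 114]
  ],
  "roll": [0.004, 0.004, 0.004, 0.004, 0.004],
  "claw": [-1, -1, -1, -1, -1]
}}

```text
t: 2.9
tool_pos: [0.5595, 0.1522, 0.0249]
orientation: [-0.0, 0.706, 0.708, -0.0]
wrist_force: [-0.2, -0.0, 0.4]
opening: -0.0001
```

{"method": "apply_moves", "body": {
  "dp": [
    [0, 0, 3],
    [0, 0, 6],
    [0, 0, 9],
    [0, 0, 12],
    [0, 0, 15]
  ],
  "roll": [0, 0, 0, 0, 0],
  "claw": [-1, -1, -1, -1, -1]
}}

```text
t: 3.4
tool_pos: [0.5605, 0.1512, 0.0103]
orientation: [0.0, 0.706, 0.708, 0.0]
wrist_force: [0.4, 0.4, 0.1]
opening: 0.0001
```

Run:
```python
from h import *
print(robot.sense()['tool_pos'],robot.sense()['wrist_force'])
p,d=robot.snapshot('scene');u,v=proj('scene',robot.sense()['tool_pos']);print(u,v)
u=int(u);v=int(v);cv2.imwrite('pics/t1.png',cv2.resize(p[v-60:v+40,u-70:u+70,::-1],None,fx=5,fy=5,interpolation=cv2.INTER_CUBIC))
```

```text
[0.5604735  0.15115915 0.01029321] [0.41085549 0.37283643 0.14238716]
284.35348210061596 237.52651623827413
```

View pics/t1.png

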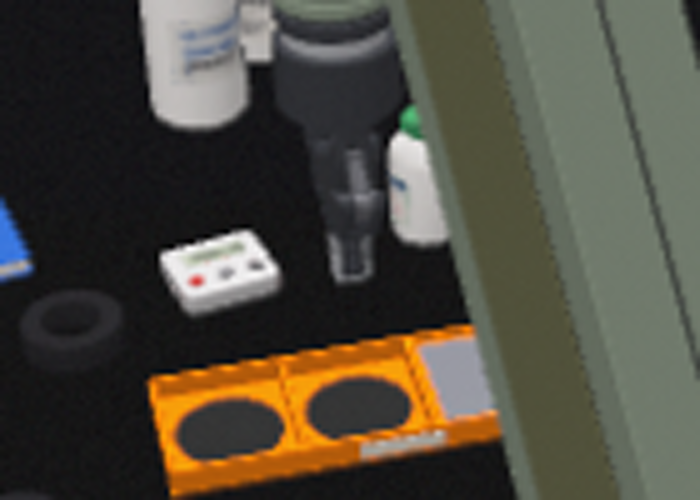

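{"method": "apply_moves", "body": {
  "dp": [
    [0, 0, 3],
    [0, 0, 6],
    [0, 0, 9],
    [0, 0, 11],
    [0, 0, 12]
  ],
  "roll": [0, 0, 0, 0, 0],
  "claw": [-1, -1, -1, -1, -1]
}}

```text
t: 3.95
tool_pos: [0.5601, 0.1511, -0.0024]
orientation: [-0.0, 0.706, 0.708, -0.0]
wrist_force: [-0.6, -0.5, 0.0]
opening: -0.0002
```

{"method": "apply_moves", "body": {
  "dp": [
    [0, 0, 1.5],
    [0, 0, 3],
    [0, 0, 4.5],
    [0, 0, 6]
  ],
  "roll": [0, 0, 0, 0],
  "claw": [-1, -1, -1, -1]
}}

```text
t: 4.35
tool_pos: [0.5602, 0.1511, -0.0081]
orientation: [0.0, 0.706, 0.708, 0.0]
wrist_force: [0.6, 0.6, 0.4]
opening: -0.0002
```

{"method": "apply_moves", "body": {
  "dp": [
    [0, 0, 1.0],
    [0, 0, 2],
    [0, 0, 2]
  ],
  "roll": [0, 0, 0],
  "claw": [-1, -1, -1]
}}

```text
t: 4.65
tool_pos: [0.5601, 0.1511, -0.0101]
orientation: [-0.0, 0.706, 0.708, -0.0]
wrist_force: [-1.1, 0.2, -0.4]
opening: -0.0001
```

{"method": "apply_moves", "body": {
  "dp": [
    [0, 0, 1.0],
    [0, 0, 2],
    [0, 0, 2]
  ],
  "roll": [0, 0, 0],
  "claw": [-1, -1, -1]
}}

```text
t: 4.95
tool_pos: [0.5601, 0.1511, -0.0121]
orientation: [-0.0, 0.706, 0.708, -0.0]
wrist_force: [-0.3, -0.8, 0.2]
opening: -0.0002
```

{"method": "apply_moves", "body": {
  "dp": [
    [0, 0, 1.0],
    [0, 0, 1.5],
    [0, 0, 1.5]
  ],
  "roll": [0, 0, 0],
  "claw": [-1, -1, -1]
}}

```text
t: 5.25
tool_pos: [0.5602, 0.1511, -0.0136]
orientation: [-0.0, 0.706, 0.708, -0.0]
wrist_force: [-0.2, -0.5, 0.8]
opening: 0.0005
```

Run:
```python
from h import *
T=robot.sense()['tool_pos']
p,d=robot.snapshot('scene');c=cloud('scene',d);
m=(d>0)&(abs(c[...,0]-T[0])<.04)&(abs(c[...,1]-T[1])<.03)
for z0 in np.arange(-.01,.06,.005):
    s=c[m&(c[...,2]>z0)&(c[...,2]<z0+.005)]
    if len(s): print(round(z0,3),len(s),s.min(0).round(3),s.max(0).round(3))
u,v=284,237;cv2.imwrite('pics/t2.png',cv2.resize(p[v-50:v+30,u-50:u+50,::-1],None,fx=7,fy=7,interpolation=cv2.INTER_CUBIC))
```

```text
-0.005 70 [ 0.533  0.122 -0.004] [ 0.599  0.179 -0.   ]
0.0 118 [0.528 0.121 0.   ] [0.599 0.181 0.005]
0.005 6 [0.533 0.125 0.005] [0.579 0.181 0.01 ]
0.01 5 [0.552 0.143 0.011] [0.558 0.163 0.014]
0.015 10 [0.547 0.143 0.015] [0.569 0.163 0.02 ]
0.02 8 [0.546 0.142 0.02 ] [0.561 0.16  0.025]
0.025 8 [0.545 0.148 0.025] [0.561 0.164 0.03 ]
0.03 13 [0.546 0.142 0.03 ] [0.565 0.164 0.035]
0.035 10 [0.548 0.142 0.035] [0.562 0.163 0.04 ]
0.04 4 [0.545 0.149 0.041] [0.551 0.159 0.043]
0.05 4 [0.534 0.14  0.052] [0.564 0.165 0.054]
0.055 9 [0.53  0.146 0.055] [0.588 0.166 0.06 ]
```

View pics/t2.png

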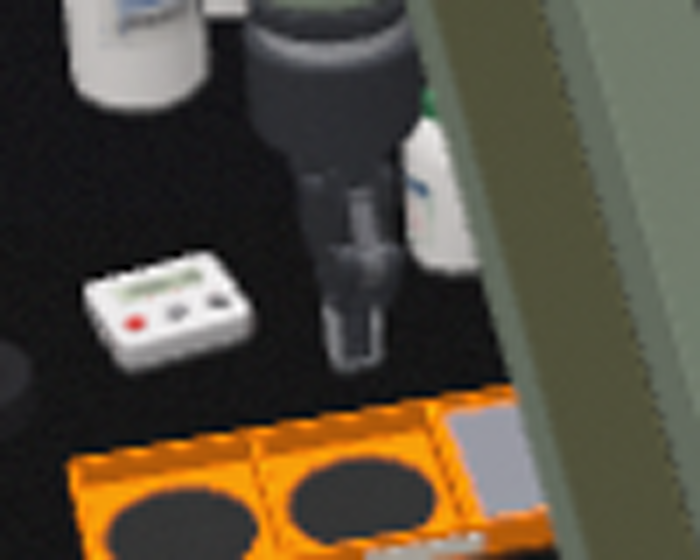

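Run:
```python
from h import *
for z in (0,.005,.01): print(z,proj('scene',(.549,.151,z)), proj('scene',(.56,.151,z)))
```

```text
0 (np.float64(285.2843914344154), np.float64(241.9535669369072)) (np.float64(284.52545260640625), np.float64(239.99347325416355))
0.005 (np.float64(285.20125592589125), np.float64(240.6749713890986)) (np.float64(284.4413648588997), np.float64(238.71842060945312))
0.01 (np.float64(285.1178066820846), np.float64(239.3915507004752)) (np.float64(284.35696157623653), np.float64(237.43858339210433))
```

{"method": "apply_moves", "body": {
  "dp": [
    [0, 0, 1.0],
    [0, 0, 2],
    [0, 0, 2]
  ],
  "roll": [0, 0, 0],
  "claw": [-1, -1, -1]
}}

```text
t: 5.6
tool_pos: [0.5601, 0.1511, -0.0157]
orientation: [-0.0, 0.706, 0.708, -0.0]
wrist_force: [0.5, -0.6, -0.4]
opening: -0.0001
```

{"method": "apply_moves", "body": {
  "dp": [
    [0, 0, 1.0],
    [0, 0, 1.5],
    [0, 0, 1.5]
  ],
  "roll": [0, 0, 0],
  "claw": [-1, -1, -1]
}}

```text
t: 5.9
tool_pos: [0.5602, 0.1511, -0.0171]
orientation: [-0.0, 0.706, 0.708, -0.0]
wrist_force: [0.2, 0.1, 0.6]
opening: 0.0004
```

{"method": "apply_moves", "body": {
  "dp": [
    [0, 0, 1.0],
    [0, 0, 1.5],
    [0, 0, 1.5]
  ],
  "roll": [0, 0, 0],
  "claw": [-1, -1, -1]
}}

```text
t: 6.2
tool_pos: [0.5601, 0.1511, -0.0186]
orientation: [-0.0, 0.706, 0.708, -0.0]
wrist_force: [-0.1, -0.9, 0.0]
opening: 0.0003
```

{"method": "apply_moves", "body": {
  "dp": [
    [0, 0, 1.0],
    [0, 0, 1.5],
    [0, 0, 1.5]
  ],
  "roll": [0, 0, 0],
  "claw": [-1, -1, -1]
}}

```text
t: 6.5
tool_pos: [0.5601, 0.1511, -0.0201]
orientation: [-0.0, 0.706, 0.708, -0.0]
wrist_force: [0.1, 0.6, 1.0]
opening: -0.0001
```

{"method": "apply_moves", "body": {
  "dp": [
    [0, 0, 1.0],
    [0, 0, 1.5],
    [0, 0, 1.5]
  ],
  "roll": [0, 0, 0],
  "claw": [-1, -1, -1]
}}

```text
t: 6.8
tool_pos: [0.5604, 0.1512, -0.0208]
orientation: [0.0, 0.706, 0.708, 0.0]
wrist_force: [-1.5, -0.7, 5.0]
opening: 0.0002
```

{"method": "apply_moves", "body": {
  "dp": [
    [0, 0, 1.0],
    [0, 0, 1.5],
    [0, 0, 1.5]
  ],
  "roll": [0, 0, 0],
  "claw": [-1, -1, -1]
}}

```text
t: 7.1
tool_pos: [0.5604, 0.1511, -0.0209]
orientation: [0.0, 0.706, 0.708, 0.0]
wrist_force: [-3.8, -1.5, 14.6]
opening: 0.0003
```

{"method": "apply_moves", "body": {
  "dp": [
    [0, 0, -50],
    [0, 0, -100],
    [0, 0, -140],
    [-40, 16, -150],
    [-80, 32, -150]
  ],
  "roll": [0, 0, 0, 0, 0],
  "claw": [1, 1, 1, 1, 1]
}}

```text
t: 7.6
tool_pos: [0.5942, 0.0714, 0.1303]
orientation: [0.002, 0.705, 0.709, 0.003]
wrist_force: [0.7, 0.2, -0.9]
opening: 0.0724
```

```bash
python3 -c "
from h import *
go(.6442,-.067,.1,0)"
```

```text
dp [-138.6   49.1   30.5] roll 0.005 t 7.6 yaw 0.3 q [0.1  0.41 1.63 0.   1.09 0.1 ] open 0.07239965946532873
```

{"method": "apply_moves", "body": {
  "dp": [
    [-46, 16, 0],
    [-92, 33, 0],
    [-138, 49, 0],
    [-138, 50, 20],
    [-138, 50, 30]
  ],
  "roll": [0.005, 0.005, 0.005, 0.005, 0.005],
  "claw": [1, 1, 1, 1, 1]
}}

```text
t: 8.1
tool_pos: [0.642, -0.0682, 0.0953]
orientation: [-0.001, 0.709, 0.705, -0.001]
wrist_force: [-1.1, -0.4, -0.2]
opening: 0.0849
```

Run:
```python
from h import *
go(.6442,-.067,.016,0)
p,d=robot.snapshot('scene');cv2.imwrite('pics/a1.png',p[:,:,::-1])
p,d=robot.snapshot('top');cv2.imwrite('pics/a2.png',cv2.resize(p[130:250,280:440,::-1],None,fx=5,fy=5))
```

```text
dp [ 1.1  2.3 79.3] roll -0.006 t 8.1 yaw -0.3 q [-0.12  0.52  1.55  0.    1.08 -0.12] open 0.08489133527416334
```

View pics/a2.png

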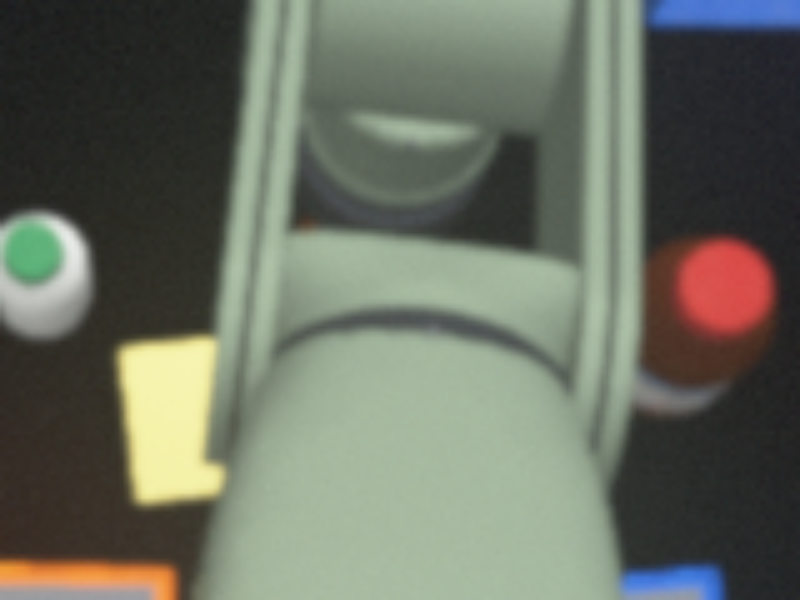

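The arm hides the bottle in the top view; the green cap (35,250) and red cap (725,285) in the crop are clear of it. I'll descend and watch the force.

{"method": "apply_moves", "body": {
  "dp": [
    [1, 2, 30],
    [1, 2, 50],
    [1, 2, 65],
    [1, 2, 73],
    [1, 2, 73]
  ],
  "roll": [-0.006, -0.006, -0.006, -0.006, -0.006],
  "claw": [1, 1, 1, 1, 1]
}}

```text
t: 8.7
tool_pos: [0.644, -0.0646, 0.0234]
orientation: [-0.001, 0.706, 0.709, -0.0]
wrist_force: [0.5, -0.3, 0.1]
opening: 0.0855
```

Run:
```python
from h import *
go(.6442,-.067,.016,0)
p,d=robot.snapshot('scene');cv2.imwrite('pics/a3.png',cv2.resize(p[120:270,290:440,::-1],None,fx=4,fy=4))
```

```text
dp [-2.4  0.2  7.4] roll 0.004 t 8.7 yaw 0.3 q [-0.12  0.59  1.62  0.    0.93 -0.12] open 0.08554263688722574
```

View pics/a3.png

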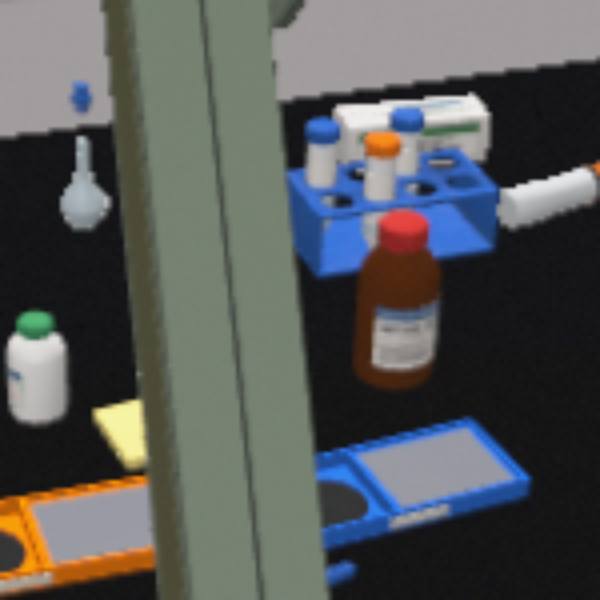

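{"method": "apply_moves", "body": {
  "dp": [
    [-2, 0, 4],
    [-2, 0, 7],
    [-2, 0, 7]
  ],
  "roll": [0, 0, 0],
  "claw": [1, 1, 1],
  "grip_force": 40
}}

```text
t: 9.05
tool_pos: [0.6446, -0.0678, 0.017]
orientation: [-0.0, 0.706, 0.708, 0.0]
wrist_force: [-0.4, 1.2, -0.1]
opening: 0.0853
```

{"method": "apply_moves", "body": {
  "dp": [
    [0, 0, 0],
    [0, 0, 0],
    [0, 0, 0],
    [0, 0, 0],
    [0, 0, 0]
  ],
  "roll": [0, 0, 0, 0, 0],
  "claw": [0, 0, 0, 0, 0]
}}

```text
t: 9.55
tool_pos: [0.6454, -0.0679, 0.0177]
orientation: [0.001, 0.706, 0.708, 0.001]
wrist_force: [0.3, -0.1, 3.6]
opening: 0.0527
```

Opening 52.7 mm on a 56 mm body plus an upward force means the pads are partly on the shoulder. I'll reopen and go lower.

{"method": "apply_moves", "body": {
  "dp": [
    [0, 0, 0],
    [0, 0, 0],
    [0, 0, 0]
  ],
  "roll": [0, 0, 0],
  "claw": [0.7, 0.7, 0.7]
}}

```text
t: 9.85
tool_pos: [0.6442, -0.0676, 0.0165]
orientation: [-0.001, 0.706, 0.708, -0.0]
wrist_force: [-0.6, 0.6, -0.2]
opening: 0.073
```

{"method": "apply_moves", "body": {
  "dp": [
    [0, 0, 2],
    [0, 0, 4],
    [0, 0, 5],
    [0, 0, 5]
  ],
  "roll": [0, 0, 0, 0],
  "claw": [0.7, 0.7, 0.7, 0.7]
}}

```text
t: 10.25
tool_pos: [0.6447, -0.0677, 0.0121]
orientation: [-0.0, 0.706, 0.708, 0.0]
wrist_force: [-0.9, -0.2, 1.0]
opening: 0.073
```

{"method": "apply_moves", "body": {
  "dp": [
    [0, 0, 1.5],
    [0, 0, 3],
    [0, 0, 4],
    [0, 0, 4]
  ],
  "roll": [0, 0, 0, 0],
  "claw": [0.7, 0.7, 0.7, 0.7]
}}

```text
t: 10.65
tool_pos: [0.6456, -0.0678, 0.0122]
orientation: [0.001, 0.706, 0.708, 0.001]
wrist_force: [-6.0, 0.7, 20.7]
opening: 0.0728
```

{"method": "apply_moves", "body": {
  "dp": [
    [0, 0, -5],
    [0, 0, -5]
  ],
  "roll": [0, 0],
  "claw": [0.7, 0.7]
}}

```text
t: 10.85
tool_pos: [0.6452, -0.0678, 0.0137]
orientation: [0.001, 0.706, 0.708, 0.001]
wrist_force: [-0.5, 0.1, 0.2]
opening: 0.0722
```

{"method": "apply_moves", "body": {
  "dp": [
    [0, 0, 0],
    [0, 0, 0],
    [0, 0, 0],
    [0, 0, 0],
    [0, 0, 0]
  ],
  "roll": [0, 0, 0, 0, 0],
  "claw": [0, 0, 0, 0, 0]
}}

```text
t: 11.35
tool_pos: [0.6447, -0.0677, 0.0127]
orientation: [-0.0, 0.706, 0.708, -0.0]
wrist_force: [0.0, 0.4, 0.9]
opening: 0.0532
```

{"method": "apply_moves", "body": {
  "dp": [
    [0, 0, -3],
    [0, 0, -8],
    [0, 0, -15],
    [0, 0, -20],
    [0, 0, -20]
  ],
  "roll": [0, 0, 0, 0, 0],
  "claw": [0, 0, 0, 0, 0]
}}

```text
t: 11.85
tool_pos: [0.6454, -0.0678, 0.0342]
orientation: [0.001, 0.706, 0.708, 0.001]
wrist_force: [0.0, -0.1, -2.7]
opening: 0.0531
```

{"method": "apply_moves", "body": {
  "dp": [
    [0, 0, 0],
    [0, 0, 0]
  ],
  "roll": [0, 0],
  "claw": [0, 0]
}}

```text
t: 12.05
tool_pos: [0.6444, -0.0677, 0.0328]
orientation: [-0.0, 0.706, 0.708, -0.0]
wrist_force: [-0.5, -0.6, -1.9]
opening: 0.0531
```

{"method": "apply_moves", "body": {
  "dp": [
    [0, 0, -40],
    [0, 0, -80],
    [30, -20, -85],
    [70, -40, -85],
    [110, -65, -85]
  ],
  "roll": [0, 0, 0, 0, 0],
  "claw": [0, 0, 0, 0, 0]
}}

```text
t: 12.55
tool_pos: [0.5791, 0.0428, 0.1182]
orientation: [0.0, 0.707, 0.708, 0.001]
wrist_force: [0.5, 0.6, -1.6]
opening: 0.0529
```

{"method": "apply_moves", "body": {
  "dp": [
    [40, -23, 0],
    [80, -47, 0],
    [120, -70, 0],
    [160, -94, 0],
    [195, -116, 0]
  ],
  "roll": [0, 0, 0, 0, 0],
  "claw": [0, 0, 0, 0, 0]
}}

```text
t: 13.05
tool_pos: [0.4612, 0.2383, 0.118]
orientation: [-0.0, 0.706, 0.708, 0.0]
wrist_force: [1.1, 0.2, -2.9]
opening: 0.0533
```

{"method": "apply_moves", "body": {
  "dp": [
    [5, 0, 0],
    [5, 0, 0]
  ],
  "roll": [0, 0],
  "claw": [0, 0]
}}

```text
t: 13.25
tool_pos: [0.4625, 0.2426, 0.118]
orientation: [0.0, 0.705, 0.709, 0.0]
wrist_force: [-0.3, -0.4, -1.8]
opening: 0.0533
```

```bash
python3 -c "
from h import *
go(.4597,.2476,.0247,0)"
```

```text
dp [ 5.  -2.8 93.3] roll 0.006 t 13.25 yaw 0.3 q [ 0.46  0.32  1.82 -0.    1.    0.46] open 0.05327637963739429
```

{"method": "apply_moves", "body": {
  "dp": [
    [5, -3, 35],
    [5, -3, 65],
    [5, -3, 85],
    [5, -3, 92],
    [5, -3, 92]
  ],
  "roll": [0.006, 0.006, 0.006, 0.006, 0.006],
  "claw": [0, 0, 0, 0, 0]
}}

```text
t: 13.75
tool_pos: [0.46, 0.2455, 0.0252]
orientation: [-0.0, 0.709, 0.706, -0.001]
wrist_force: [-0.4, 0.0, -1.5]
opening: 0.0532
```

Run:
```python
from h import *
go(.4597,.2476,.0167,0)
p,d=robot.snapshot('scene');cv2.imwrite('pics/b1.png',cv2.resize(p[150:300,170:350,::-1],None,fx=4,fy=4))
```

```text
dp [ 2.1 -0.3  8.5] roll -0.004 t 13.75 yaw -0.3 q [ 0.47  0.43  1.93 -0.    0.78  0.47] open 0.05322748471752379
```

View pics/b1.png

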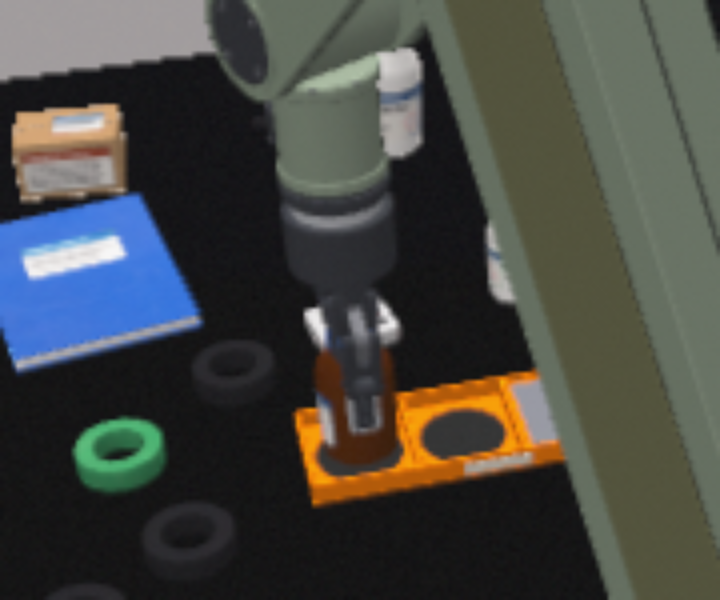

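The picture shows the amber bottle held upright over the left well (360,455). I'll lower it to contact.

{"method": "apply_moves", "body": {
  "dp": [
    [2, 0, 3],
    [2, 0, 6],
    [2, 0, 7.5],
    [2, 0, 8.5],
    [2, 0, 8.5]
  ],
  "roll": [0, 0, 0, 0, 0],
  "claw": [0, 0, 0, 0, 0]
}}

```text
t: 14.3
tool_pos: [0.4597, 0.2487, 0.0175]
orientation: [0.0, 0.708, 0.706, 0.0]
wrist_force: [0.8, 0.1, -2.2]
opening: 0.0531
```

{"method": "apply_moves", "body": {
  "dp": [
    [0, 0, 0.7],
    [0, 0, 1.2],
    [0, 0, 1.2]
  ],
  "roll": [0, 0, 0],
  "claw": [0, 0, 0]
}}

```text
t: 14.6
tool_pos: [0.4598, 0.2488, 0.0167]
orientation: [0.0, 0.708, 0.706, 0.0]
wrist_force: [-1.3, -0.6, 1.9]
opening: 0.0527
```

{"method": "apply_moves", "body": {
  "dp": [
    [0, 0, -0.5],
    [0, 0, -1],
    [0, 0, -1],
    [0, 0, -1]
  ],
  "roll": [0, 0, 0, 0],
  "claw": [0.8, 0.8, 0.8, 0.8]
}}

```text
t: 15.0
tool_pos: [0.4599, 0.2488, 0.0174]
orientation: [0.0, 0.708, 0.706, 0.0]
wrist_force: [-0.6, 0.3, 0.3]
opening: 0.0769
```

{"method": "apply_moves", "body": {
  "dp": [
    [0, 0, -30],
    [0, 0, -75],
    [0, 0, -115],
    [-30, 30, -120],
    [-60, 65, -120]
  ],
  "roll": [0, 0, 0, 0, 0],
  "claw": [0.8, 0.8, 0.8, 0.8, 0.8]
}}

```text
t: 15.5
tool_pos: [0.5256, 0.189, 0.1399]
orientation: [0.001, 0.707, 0.707, 0.002]
wrist_force: [0.3, -0.3, -0.1]
opening: 0.0764
```

```bash
python3 -c "
from h import *
go(.6414,.0813,.08,0)"
```

```text
dp [-107.8  115.5   60.3] roll -0.0 t 15.5 yaw -0.0 q [0.32 0.35 1.71 0.   1.08 0.32] open 0.07639072442972654
```

{"method": "apply_moves", "body": {
  "dp": [
    [-30, 32, 0],
    [-60, 64, 0],
    [-90, 96, 0],
    [-107, 115, 10],
    [-107, 115, 35]
  ],
  "roll": [0, 0, 0, 0, 0],
  "claw": [0.8, 0.8, 0.8, 0.8, 0.8]
}}

```text
t: 16.0
tool_pos: [0.6437, 0.0785, 0.1037]
orientation: [0.003, 0.709, 0.705, 0.003]
wrist_force: [-0.1, 1.2, -1.3]
opening: 0.0765
```

{"method": "apply_moves", "body": {
  "dp": [
    [0, 0, 5],
    [0, 0, 5]
  ],
  "roll": [0, 0],
  "claw": [0.8, 0.8]
}}

```text
t: 16.2
tool_pos: [0.6381, 0.0812, 0.0961]
orientation: [-0.001, 0.708, 0.706, -0.001]
wrist_force: [-0.2, -0.1, -0.5]
opening: 0.0768
```

Run:
```python
from h import *
go(.6414,.0813,.001,0)
p,d=robot.snapshot('scene');cv2.imwrite('pics/b2.png',cv2.resize(p[130:300,170:350,::-1],None,fx=3.5,fy=3.5))
```

```text
dp [ 0.1  3.6 95.1] roll -0.003 t 16.2 yaw -0.2 q [0.11 0.51 1.56 0.   1.08 0.11] open 0.0767527251279339
```

View pics/b2.png

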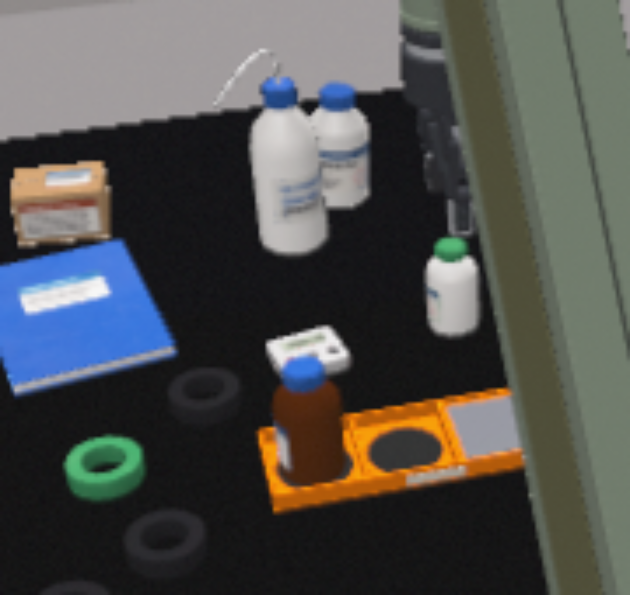

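The amber bottle stands in the left well at crop (312,440). The gripper is above the white/green bottle (452,290), so I'll descend.

{"method": "apply_moves", "body": {
  "dp": [
    [0, 3.5, 30],
    [0, 3.5, 60],
    [0, 3.5, 82],
    [0, 3.5, 92],
    [0, 3.5, 92]
  ],
  "roll": [0, 0, 0, 0, 0],
  "claw": [0.8, 0.8, 0.8, 0.8, 0.8]
}}

```text
t: 16.75
tool_pos: [0.6423, 0.0817, 0.0051]
orientation: [-0.0, 0.708, 0.706, -0.0]
wrist_force: [-0.4, 0.4, 0.1]
opening: 0.077
```

{"method": "apply_moves", "body": {
  "dp": [
    [0, 0, 2],
    [0, 0, 3],
    [0, 0, 3]
  ],
  "roll": [0, 0, 0],
  "claw": [0.8, 0.8, 0.8],
  "grip_force": 35
}}

```text
t: 17.05
tool_pos: [0.6434, 0.0813, 0.0034]
orientation: [0.001, 0.708, 0.706, 0.001]
wrist_force: [-0.3, -0.2, 0.4]
opening: 0.077
```

{"method": "apply_moves", "body": {
  "dp": [
    [0, 0, 0],
    [0, 0, 0],
    [0, 0, 0],
    [0, 0, 0],
    [0, 0, 0]
  ],
  "roll": [0, 0, 0, 0, 0],
  "claw": [-0.2, -0.2, -0.2, -0.2, -0.2]
}}

```text
t: 17.55
tool_pos: [0.6433, 0.0812, 0.0029]
orientation: [0.0, 0.708, 0.706, 0.001]
wrist_force: [1.3, 0.0, 3.8]
opening: 0.0465
```

{"method": "apply_moves", "body": {
  "dp": [
    [0, 0, 0],
    [0, 0, 0],
    [0, 0, 4],
    [0, 0, 4],
    [0, 0, 4]
  ],
  "roll": [0, 0, 0, 0, 0],
  "claw": [0.6, 0.6, 0.6, 0.6, 0.6]
}}

```text
t: 18.05
tool_pos: [0.6424, 0.0812, -0.0022]
orientation: [-0.0, 0.708, 0.706, -0.0]
wrist_force: [0.3, 0.1, 0.6]
opening: 0.0685
```

{"method": "apply_moves", "body": {
  "dp": [
    [0, 0, 0],
    [0, 0, 0],
    [0, 0, 0],
    [0, 0, 0],
    [0, 0, 0]
  ],
  "roll": [0, 0, 0, 0, 0],
  "claw": [-0.2, -0.2, -0.2, -0.2, -0.2]
}}

```text
t: 18.55
tool_pos: [0.643, 0.0812, -0.0015]
orientation: [0.0, 0.708, 0.706, 0.0]
wrist_force: [1.3, -0.0, 0.7]
opening: 0.0467
```

{"method": "apply_moves", "body": {
  "dp": [
    [0, 0, -3],
    [0, 0, -8],
    [0, 0, -15],
    [0, 0, -20],
    [0, 0, -20]
  ],
  "roll": [0, 0, 0, 0, 0],
  "claw": [-0.2, -0.2, -0.2, -0.2, -0.2]
}}

```text
t: 19.05
tool_pos: [0.6435, 0.0813, 0.0195]
orientation: [0.001, 0.708, 0.706, 0.001]
wrist_force: [0.2, -0.0, -2.3]
opening: 0.0464
```

{"method": "apply_moves", "body": {
  "dp": [
    [10, -20, -40],
    [30, -62, -50],
    [50, -104, -50],
    [68, -146, -50],
    [88, -184, -50]
  ],
  "roll": [0, 0, 0, 0, 0],
  "claw": [-0.2, -0.2, -0.2, -0.2, -0.2]
}}

```text
t: 19.55
tool_pos: [0.4567, 0.1699, 0.0685]
orientation: [-0.0, 0.708, 0.706, -0.0]
wrist_force: [-0.3, 0.9, -2.1]
opening: 0.047
```

{"method": "apply_moves", "body": {
  "dp": [
    [0, 0, 0],
    [0, 0, 0]
  ],
  "roll": [0, 0],
  "claw": [-0.2, -0.2]
}}

```text
t: 19.75
tool_pos: [0.4587, 0.1702, 0.0687]
orientation: [0.0, 0.708, 0.707, 0.001]
wrist_force: [0.6, 0.0, -1.3]
opening: 0.0462
```

Run:
```python
from h import *
go(.4587,.1696,.0025,0)
```

```text
dp [-0.6 -0.1 66.2] roll -0.001 t 19.75 yaw -0.1 q [ 0.33  0.33  1.96 -0.    0.85  0.33] open 0.04616432404295499
```

{"method": "apply_moves", "body": {
  "dp": [
    [0, 0, 25],
    [0, 0, 45],
    [0, 0, 58],
    [0, 0, 63],
    [0, 0, 64.5]
  ],
  "roll": [0, 0, 0, 0, 0],
  "claw": [-0.2, -0.2, -0.2, -0.2, -0.2]
}}

```text
t: 20.25
tool_pos: [0.4599, 0.1694, 0.0034]
orientation: [-0.0, 0.708, 0.706, -0.0]
wrist_force: [0.5, 0.4, -1.1]
opening: 0.0464
```

{"method": "apply_moves", "body": {
  "dp": [
    [0, 0, 1],
    [0, 0, 2],
    [0, 0, 2]
  ],
  "roll": [0, 0, 0],
  "claw": [-0.2, -0.2, -0.2]
}}

```text
t: 20.55
tool_pos: [0.4599, 0.1699, 0.0025]
orientation: [0.0, 0.708, 0.706, 0.001]
wrist_force: [0.6, -0.2, -0.1]
opening: 0.0464
```

{"method": "apply_moves", "body": {
  "dp": [
    [0, 0, 0.6],
    [0, 0, 0.6]
  ],
  "roll": [0, 0],
  "claw": [-0.2, -0.2]
}}

```text
t: 20.75
tool_pos: [0.46, 0.17, 0.0024]
orientation: [0.001, 0.708, 0.706, 0.001]
wrist_force: [-0.1, -0.2, 5.6]
opening: 0.0465
```

{"method": "apply_moves", "body": {
  "dp": [
    [0, 0, 0],
    [0, 0, -1],
    [0, 0, -1],
    [0, 0, -1]
  ],
  "roll": [0, 0, 0, 0],
  "claw": [0.7, 0.7, 0.7, 0.7]
}}

```text
t: 21.15
tool_pos: [0.4589, 0.1697, 0.0022]
orientation: [-0.0, 0.708, 0.706, -0.0]
wrist_force: [-0.0, -0.7, 1.2]
opening: 0.0725
```

{"method": "apply_moves", "body": {
  "dp": [
    [0, 0, -25],
    [0, 0, -70],
    [0, 0, -110],
    [0, 0, -140],
    [0, 0, -140]
  ],
  "roll": [0, 0, 0, 0, 0],
  "claw": [1, 1, 1, 1, 1]
}}

```text
t: 21.65
tool_pos: [0.4618, 0.1707, 0.1465]
orientation: [0.002, 0.708, 0.706, 0.004]
wrist_force: [0.1, -0.4, -0.3]
opening: 0.0856
```

Run:
```python
from h import *
go(.5022,.4161,.05,0)
p,d=robot.snapshot('scene');cv2.imwrite('pics/b3.png',cv2.resize(p[130:300,170:350,::-1],None,fx=3.5,fy=3.5))
```

```text
dp [245.2  38.8  97.6] roll -0.003 t 21.65 yaw -0.2 q [0.33 0.24 1.85 0.   1.04 0.33] open 0.08556674026277669
```

View pics/b3.png

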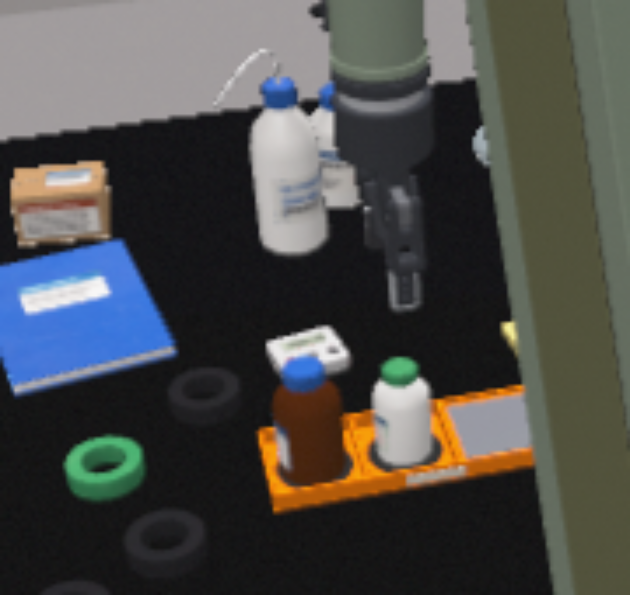

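Both bottles stand in their wells at crop (312,440) and (402,425). On to the green tape at (105,465).

{"method": "apply_moves", "body": {
  "dp": [
    [48, 8, 0],
    [96, 16, 0],
    [144, 24, 0],
    [192, 32, 0],
    [240, 39, 10]
  ],
  "roll": [0, 0, 0, 0, 0],
  "claw": [1, 1, 1, 1, 1]
}}

```text
t: 22.2
tool_pos: [0.4988, 0.4115, 0.1313]
orientation: [0.0, 0.708, 0.706, -0.0]
wrist_force: [2.0, -0.1, 1.3]
opening: 0.0856
```

{"method": "apply_moves", "body": {
  "dp": [
    [5, 2, 40],
    [5, 2, 80],
    [5, 2, 85],
    [5, 2, 85]
  ],
  "roll": [0, 0, 0, 0],
  "claw": [1, 1, 1, 1]
}}

```text
t: 22.6
tool_pos: [0.4996, 0.4136, 0.0451]
orientation: [-0.0, 0.708, 0.706, -0.002]
wrist_force: [0.3, -0.1, 0.3]
opening: 0.0852
```

Run:
```python
from h import *
go(.5022,.4161,-.020,0)
p,d=robot.snapshot('scene');cv2.imwrite('pics/b4.png',cv2.resize(p[190:300,140:280,::-1],None,fx=5,fy=5))
p,d=robot.snapshot('top');cv2.imwrite('pics/b5.png',cv2.resize(p[190:300,100:260,::-1],None,fx=5,fy=5))
```

```text
dp [ 2.7  2.9 65.1] roll -0.003 t 22.6 yaw -0.2 q [0.67 0.57 1.6  0.   0.98 0.68] open 0.08518944593382098
```

View pics/b4.png

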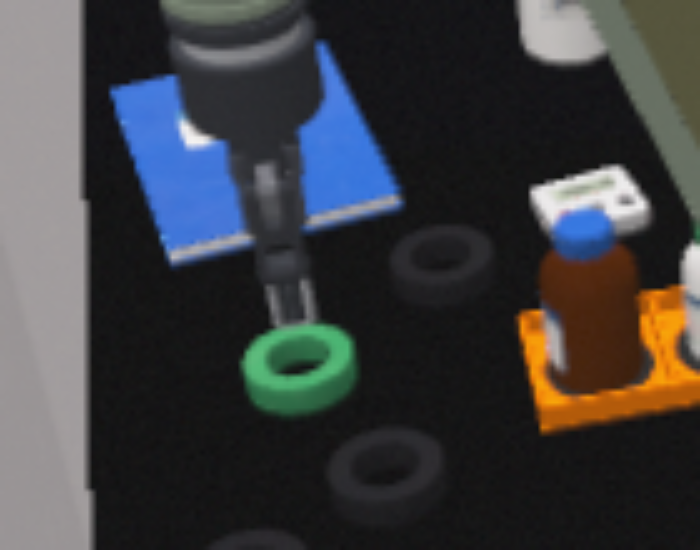

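View pics/b5.png

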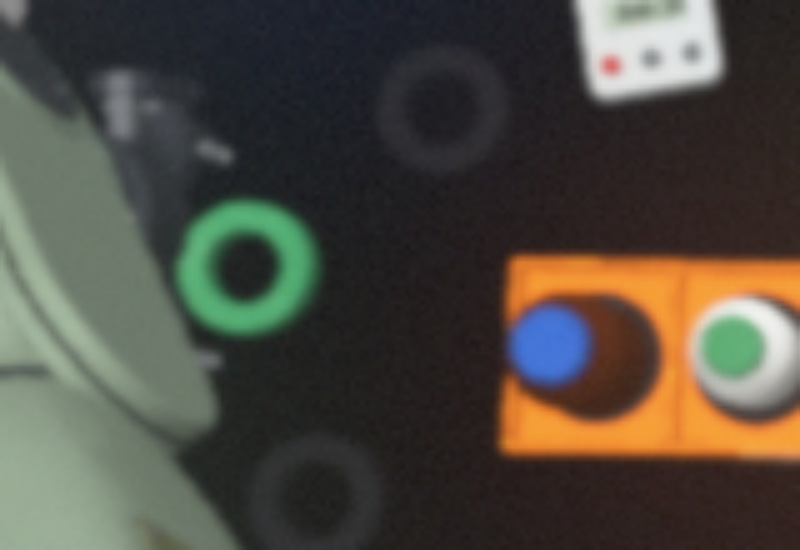

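{"method": "apply_moves", "body": {
  "dp": [
    [2.5, 3, 25],
    [2.5, 3, 45],
    [2.5, 3, 57],
    [2.5, 3, 61],
    [2.5, 3, 61]
  ],
  "roll": [0, 0, 0, 0, 0],
  "claw": [1, 1, 1, 1, 1],
  "grip_force": 25
}}

```text
t: 23.2
tool_pos: [0.5042, 0.4173, -0.013]
orientation: [0.0, 0.708, 0.706, 0.001]
wrist_force: [-0.4, -0.0, -0.0]
opening: 0.0855
```

Run:
```python
from h import *
go(.5022,.4161,-.020,0)
p,d=robot.snapshot('scene');cv2.imwrite('pics/b6.png',cv2.resize(p[220:290,160:250,::-1],None,fx=7,fy=7))
```

```text
dp [-1.2 -2.   7. ] roll -0.003 t 23.2 yaw -0.2 q [0.67 0.64 1.64 0.   0.86 0.68] open 0.08545978446671455
```

View pics/b6.png

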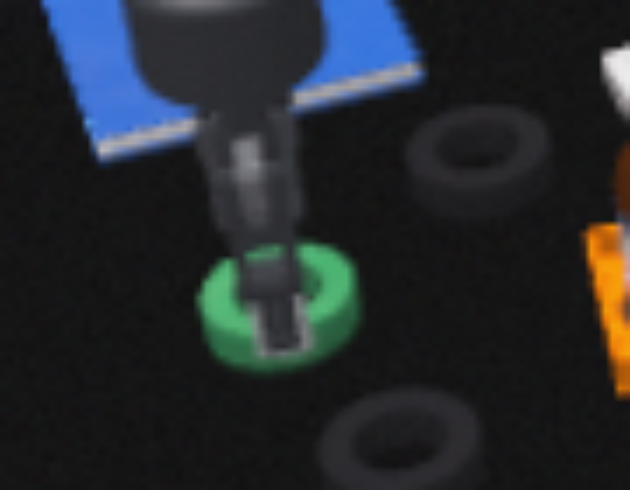

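{"method": "apply_moves", "body": {
  "dp": [
    [0, -1, 3],
    [0, -1, 6],
    [0, -1, 6]
  ],
  "roll": [0, 0, 0],
  "claw": [1, 1, 1]
}}

```text
t: 23.55
tool_pos: [0.5025, 0.417, -0.0199]
orientation: [-0.0, 0.708, 0.706, -0.0]
wrist_force: [0.3, 0.1, 0.0]
opening: 0.0851
```

{"method": "apply_moves", "body": {
  "dp": [
    [0, 0, 0],
    [0, 0, 0],
    [0, 0, 0],
    [0, 0, 0],
    [0, 0, 0]
  ],
  "roll": [0, 0, 0, 0, 0],
  "claw": [0.3, 0.3, 0.3, 0.3, 0.3]
}}

```text
t: 24.05
tool_pos: [0.5029, 0.4173, -0.0193]
orientation: [-0.0, 0.708, 0.706, 0.0]
wrist_force: [-0.0, -0.7, 4.2]
opening: 0.0612
```

{"method": "apply_moves", "body": {
  "dp": [
    [0, 0, -5],
    [0, 0, -45],
    [0, 0, -95],
    [0, 0, -140],
    [-20, 0, -155]
  ],
  "roll": [0, 0, 0, 0, -0.14],
  "claw": [0.3, 0.3, 0.3, 0.3, 0.3]
}}

```text
t: 24.55
tool_pos: [0.505, 0.4004, 0.1408]
orientation: [0.001, 0.655, 0.756, 0.006]
wrist_force: [-0.4, -0.7, -1.0]
opening: 0.0609
```

Run:
```python
from h import *
go(.4572,.0711,.130,89.2)
p,d=robot.snapshot('scene');cv2.imwrite('pics/b7.png',cv2.resize(p[130:290,120:300,::-1],None,fx=4,fy=4))
```

```text
dp [-319.2  -94.1    8. ] roll -1.415 t 24.55 yaw 8.2 q [0.65 0.47 1.51 0.   1.15 0.51] open 0.0609358426867453
```

View pics/b7.png

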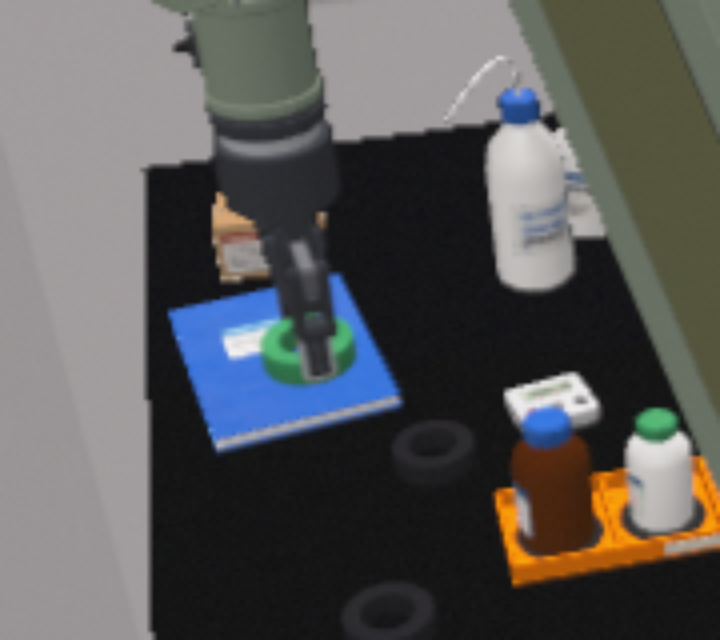

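The tape is held level at (310,350). Moving it over to the bay.

{"method": "apply_moves", "body": {
  "dp": [
    [-45, -13, 0],
    [-90, -26, 0],
    [-135, -40, 0],
    [-180, -53, 0],
    [-225, -66, 0]
  ],
  "roll": [-0.14, -0.28, -0.42, -0.56, -0.7],
  "claw": [0.3, 0.3, 0.3, 0.3, 0.3]
}}

```text
t: 25.1
tool_pos: [0.467, 0.1636, 0.1345]
orientation: [-0.0, 0.357, 0.934, -0.0]
wrist_force: [-0.6, -1.2, -0.5]
opening: 0.0609
```

Run:
```python
from h import *
go(.4572,.0711,.130,89.2)
```

```text
dp [-54.3 -75.5   4.5] roll -0.716 t 25.1 yaw 48.2 q [ 0.31  0.26  1.86 -0.    1.02 -0.53] open 0.060912484087800076
```

{"method": "apply_moves", "body": {
  "dp": [
    [-24, -34, 0],
    [-48, -66, 0],
    [-54, -75, 0],
    [-54, -75, 5],
    [-54, -75, 5]
  ],
  "roll": [-0.14, -0.28, -0.42, -0.56, -0.7],
  "claw": [0.3, 0.3, 0.3, 0.3, 0.3]
}}

```text
t: 25.6
tool_pos: [0.457, 0.0727, 0.1291]
orientation: [-0.001, 0.016, 1.0, -0.0]
wrist_force: [-0.8, -0.1, -0.8]
opening: 0.0612
```

{"method": "apply_moves", "body": {
  "dp": [
    [0, 0, 0],
    [0, 0, 0]
  ],
  "roll": [-0.016, -0.016],
  "claw": [0.3, 0.3]
}}

```text
t: 25.8
tool_pos: [0.4576, 0.0736, 0.1298]
orientation: [-0.0, 0.011, 1.0, -0.0]
wrist_force: [-0.6, 0.7, -0.7]
opening: 0.0611
```

Run:
```python
from h import *
go(.4572,.0711,.0,89.2)
```

```text
dp [  0.3  -2.5 129.8] roll -0.008 t 25.8 yaw 88.8 q [ 0.13  0.22  1.93  0.    0.99 -1.41] open 0.06109424425349537
```

{"method": "apply_moves", "body": {
  "dp": [
    [0, -2.5, 40],
    [0, -2.5, 80],
    [0, -2.5, 110],
    [0, -2.5, 124],
    [0, -2.5, 128]
  ],
  "roll": [0, 0, 0, 0, 0],
  "claw": [0.3, 0.3, 0.3, 0.3, 0.3]
}}

```text
t: 26.3
tool_pos: [0.4565, 0.0711, 0.0004]
orientation: [-0.002, 0.01, 1.0, -0.0]
wrist_force: [0.3, -0.3, 0.2]
opening: 0.0612
```

{"method": "apply_moves", "body": {
  "dp": [
    [0, 0, 2],
    [0, 0, 4],
    [0, 0, 5.5],
    [0, 0, 5.5]
  ],
  "roll": [0, 0, 0, 0],
  "claw": [0.3, 0.3, 0.3, 0.3]
}}

```text
t: 26.7
tool_pos: [0.4582, 0.0711, -0.0028]
orientation: [0.001, 0.009, 1.0, 0.0]
wrist_force: [-0.4, 0.1, 0.5]
opening: 0.0617
```

Run:
```python
from h import *
go(.4572,.0711,-.0055,89.2)
p,d=robot.snapshot('scene');cv2.imwrite('pics/b8.png',cv2.resize(p[150:290,240:400,::-1],None,fx=4.5,fy=4.5))
```

```text
dp [ 1.  -0.   2.7] roll -0.005 t 26.7 yaw 88.9 q [ 0.13  0.4   2.09  0.    0.64 -1.42] open 0.06166373801642205
```

View pics/b8.png

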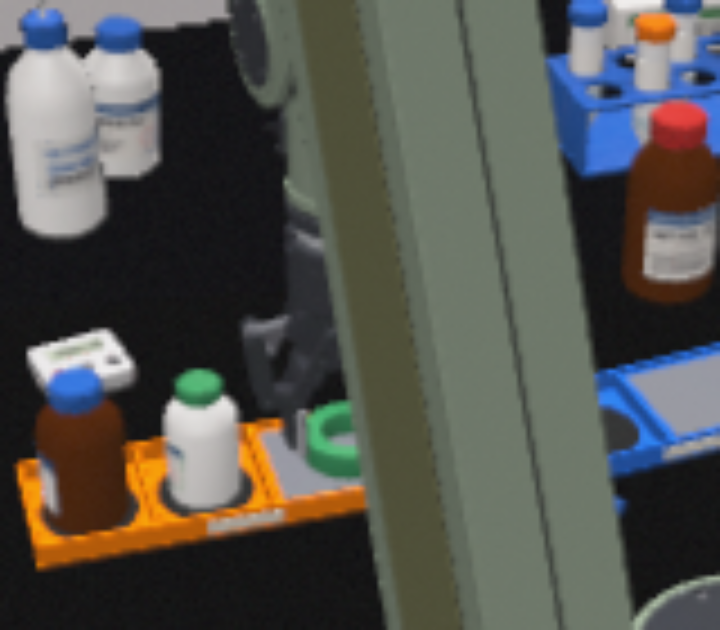

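{"method": "apply_moves", "body": {
  "dp": [
    [0, 0, 0.5],
    [0, 0, 1],
    [0, 0, 1]
  ],
  "roll": [0, 0, 0],
  "claw": [0.3, 0.3, 0.3]
}}

```text
t: 27.05
tool_pos: [0.4579, 0.071, -0.0042]
orientation: [0.0, 0.009, 1.0, 0.0]
wrist_force: [0.5, 0.6, 0.1]
opening: 0.061
```

{"method": "apply_moves", "body": {
  "dp": [
    [0, 0, 1],
    [0, 0, 1.5],
    [0, 0, 1.5]
  ],
  "roll": [0, 0, 0],
  "claw": [0.3, 0.3, 0.3]
}}

```text
t: 27.35
tool_pos: [0.458, 0.071, -0.0054]
orientation: [0.0, 0.009, 1.0, 0.0]
wrist_force: [-0.6, -1.4, 6.0]
opening: 0.0608
```

{"method": "apply_moves", "body": {
  "dp": [
    [0, 0, -1],
    [0, 0, -1],
    [0, 0, -1],
    [0, 0, -1]
  ],
  "roll": [0, 0, 0, 0],
  "claw": [0.72, 0.72, 0.72, 0.72]
}}

```text
t: 27.75
tool_pos: [0.4578, 0.071, -0.0049]
orientation: [-0.0, 0.009, 1.0, 0.0]
wrist_force: [-0.2, 0.5, 0.1]
opening: 0.0738
```

{"method": "apply_moves", "body": {
  "dp": [
    [0, 0, -20],
    [0, 0, -65],
    [0, 0, -110],
    [0, 0, -150],
    [0, 0, -150]
  ],
  "roll": [0, 0, 0, 0, 0],
  "claw": [0.72, 0.72, 0.72, 0.72, 0.72]
}}

```text
t: 28.25
tool_pos: [0.4616, 0.0715, 0.1505]
orientation: [0.006, 0.009, 1.0, 0.001]
wrist_force: [-0.2, 0.9, 0.2]
opening: 0.0733
```

Run:
```python
from h import *
go(.4791,-.423,.12,0)
go(.4791,-.423,.12,-43)
go(.4791,-.423,.12,90)
```

```text
dp [ -26.2 -494.2   29.9] roll 1.552 t 28.25 yaw 88.9 q [ 0.13  0.2   1.9   0.    1.03 -1.42] open 0.07334279961364071
dp [ -26.2 -494.2   29.9] roll -0.839 t 28.25 yaw 88.9 q [ 0.13  0.2   1.9   0.    1.03 -1.42] open 0.07334279961364071
dp [ -26.2 -494.2   29.9] roll -0.018 t 28.25 yaw 88.9 q [ 0.13  0.2   1.9   0.    1.03 -1.42] open 0.07334279961364071
```

{"method": "apply_moves", "body": {
  "dp": [
    [-2, -45, 0],
    [-5, -92, 0],
    [-8, -140, 0],
    [-10, -188, 0],
    [-13, -236, 0]
  ],
  "roll": [0.14, 0.28, 0.42, 0.56, 0.7],
  "claw": [0.8, 0.8, 0.8, 0.8, 0.8]
}}

```text
t: 28.75
tool_pos: [0.4656, -0.1668, 0.1442]
orientation: [-0.001, 0.354, 0.935, 0.0]
wrist_force: [1.2, 0.8, -0.4]
opening: 0.0772
```

Run:
```python
from h import *
go(.4791,-.423,.12,0)
p,d=robot.snapshot('top');cv2.imwrite('pics/c3.png',cv2.resize(p[150:300,180:340,::-1],None,fx=4,fy=4))
```

```text
dp [-179.9 -183.    24. ] roll 0.847 t 28.75 yaw 48.5 q [-0.37  0.25  1.84  0.    1.05 -1.21] open 0.07721011617861923
```

View pics/c3.png

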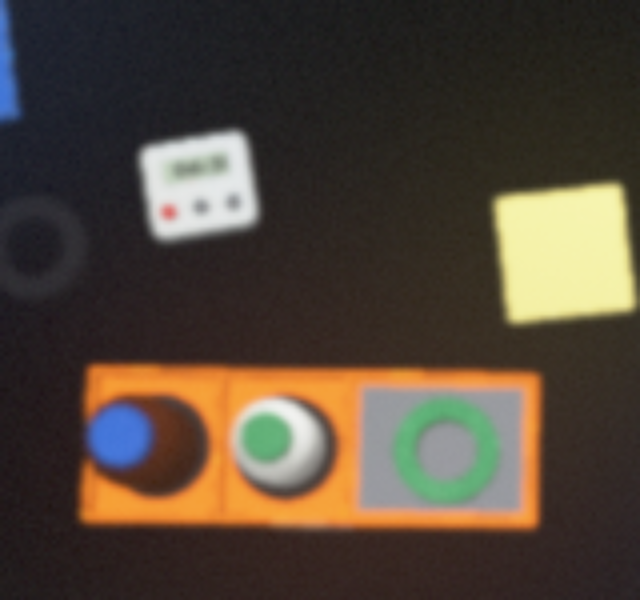

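The orange kit is complete: amber/blue (150,445), white/green (280,445) and tape (446,450) flat in its bay. Next is the yellow-cap bottle.

{"method": "apply_moves", "body": {
  "dp": [
    [-33, -33, 0],
    [-66, -66, 0],
    [-99, -100, 0],
    [-132, -134, 0],
    [-165, -168, 0]
  ],
  "roll": [0.14, 0.28, 0.42, 0.56, 0.7],
  "claw": [0.8, 0.8, 0.8, 0.8, 0.8]
}}

```text
t: 29.3
tool_pos: [0.4796, -0.4016, 0.1439]
orientation: [-0.001, 0.653, 0.757, 0.0]
wrist_force: [1.2, 0.2, -0.3]
opening: 0.0768
```

{"method": "apply_moves", "body": {
  "dp": [
    [-18, 0, 0],
    [-18, 0, 0],
    [-18, 0, 0]
  ],
  "roll": [0.14, 0.147, 0.147],
  "claw": [0.8, 0.8, 0.8]
}}

```text
t: 29.6
tool_pos: [0.4823, -0.4171, 0.1438]
orientation: [-0.001, 0.705, 0.71, 0.0]
wrist_force: [-0.8, -0.3, -0.5]
opening: 0.0769
```

Run:
```python
from h import *
go(.4791,-.423,.011,0)
p,d=robot.snapshot('scene');cv2.imwrite('pics/c4.png',cv2.resize(p[100:270,380:560,::-1],None,fx=3.5,fy=3.5))
```

```text
dp [ -6.2  -3.  132.8] roll 0.007 t 29.6 yaw 0.4 q [-0.73  0.46  1.51  0.    1.17 -0.74] open 0.07687186483202942
```

View pics/c4.png

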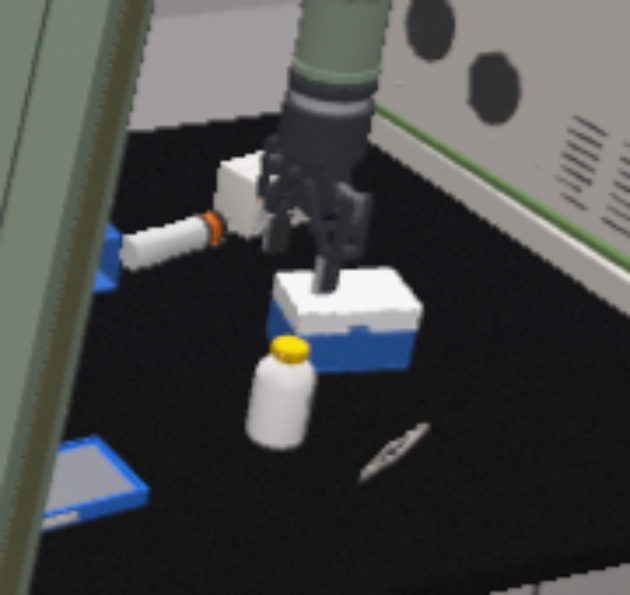

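{"method": "apply_moves", "body": {
  "dp": [
    [-6, -3, 40],
    [-6, -3, 80],
    [-6, -3, 110],
    [-6, -3, 124],
    [-6, -3, 130]
  ],
  "roll": [0, 0, 0, 0, 0],
  "claw": [0.8, 0.8, 0.8, 0.8, 0.8],
  "grip_force": 40
}}

```text
t: 30.15
tool_pos: [0.4796, -0.4224, 0.0141]
orientation: [-0.001, 0.704, 0.71, 0.0]
wrist_force: [0.1, -0.0, 0.4]
opening: 0.077
```

{"method": "apply_moves", "body": {
  "dp": [
    [0, 0, 2],
    [0, 0, 4],
    [0, 0, 5],
    [0, 0, 5]
  ],
  "roll": [0, 0, 0, 0],
  "claw": [0.8, 0.8, 0.8, 0.8]
}}

```text
t: 30.55
tool_pos: [0.4803, -0.4244, 0.0111]
orientation: [0.001, 0.705, 0.709, 0.0]
wrist_force: [-0.4, 0.5, 0.6]
opening: 0.0771
```

{"method": "apply_moves", "body": {
  "dp": [
    [0, 1, 1],
    [0, 1, 2],
    [0, 1, 2]
  ],
  "roll": [0, 0, 0],
  "claw": [0.8, 0.8, 0.8]
}}

```text
t: 30.85
tool_pos: [0.4809, -0.424, 0.0081]
orientation: [-0.0, 0.705, 0.709, 0.0]
wrist_force: [0.1, -0.7, -0.2]
opening: 0.077
```

{"method": "apply_moves", "body": {
  "dp": [
    [0, 0, 0],
    [0, 0, 0],
    [0, 0, 0],
    [0, 0, 0],
    [0, 0, 0]
  ],
  "roll": [0, 0, 0, 0, 0],
  "claw": [0, 0, 0, 0, 0]
}}

```text
t: 31.35
tool_pos: [0.4809, -0.4242, 0.0084]
orientation: [0.0, 0.705, 0.709, 0.0]
wrist_force: [-0.6, 0.5, 2.9]
opening: 0.0527
```

{"method": "apply_moves", "body": {
  "dp": [
    [0, 0, -3],
    [0, 0, -8],
    [0, 0, -15],
    [0, 0, -20],
    [0, 0, -20]
  ],
  "roll": [0, 0, 0, 0, 0],
  "claw": [0, 0, 0, 0, 0]
}}

```text
t: 31.85
tool_pos: [0.4814, -0.4245, 0.0293]
orientation: [0.001, 0.705, 0.709, 0.0]
wrist_force: [0.2, -0.2, -1.6]
opening: 0.0527
```

{"method": "apply_moves", "body": {
  "dp": [
    [10, -1, -45],
    [57, -7, -65],
    [104, -13, -65],
    [151, -18, -65],
    [199, -24, -65]
  ],
  "roll": [0, 0, 0, 0, 0],
  "claw": [0, 0, 0, 0, 0]
}}

```text
t: 32.35
tool_pos: [0.4554, -0.2236, 0.0935]
orientation: [0.0, 0.706, 0.709, 0.0]
wrist_force: [1.1, -0.8, -1.6]
opening: 0.0526
```

{"method": "apply_moves", "body": {
  "dp": [
    [45, -5, 0],
    [90, -11, 0],
    [126, -15, 0],
    [126, -15, 0],
    [126, -15, 0]
  ],
  "roll": [0, 0, 0, 0, 0],
  "claw": [0, 0, 0, 0, 0]
}}

```text
t: 32.85
tool_pos: [0.4403, -0.0988, 0.0935]
orientation: [0.0, 0.704, 0.71, 0.0]
wrist_force: [1.3, -0.3, -1.4]
opening: 0.0526
```

Run:
```python
from h import *
go(.4426,-.0995,.0123,0)
```

```text
dp [-0.7  2.2 81.2] roll 0.007 t 32.85 yaw 0.4 q [-0.25  0.24  2.01 -0.    0.89 -0.25] open 0.05262345075701142
```

{"method": "apply_moves", "body": {
  "dp": [
    [0, 2, 35],
    [0, 2, 60],
    [0, 2, 73],
    [0, 2, 78],
    [0, 2, 79.5]
  ],
  "roll": [0, 0, 0, 0, 0],
  "claw": [0, 0, 0, 0, 0]
}}

```text
t: 33.35
tool_pos: [0.4424, -0.1001, 0.0133]
orientation: [-0.0, 0.706, 0.709, -0.0]
wrist_force: [0.6, -0.3, -1.5]
opening: 0.0524
```

{"method": "apply_moves", "body": {
  "dp": [
    [0, 0, 1],
    [0, 0, 1.5],
    [0, 0, 1.5]
  ],
  "roll": [0, 0, 0],
  "claw": [0, 0, 0]
}}

```text
t: 33.65
tool_pos: [0.4426, -0.0995, 0.0128]
orientation: [0.001, 0.705, 0.709, 0.0]
wrist_force: [0.9, -0.1, -1.3]
opening: 0.0523
```

{"method": "apply_moves", "body": {
  "dp": [
    [0, 0, 0.7],
    [0, 0, 1],
    [0, 0, 1]
  ],
  "roll": [0, 0, 0],
  "claw": [0, 0, 0]
}}

```text
t: 33.95
tool_pos: [0.4426, -0.0994, 0.0123]
orientation: [0.001, 0.705, 0.709, 0.0]
wrist_force: [-0.8, 0.4, 6.8]
opening: 0.0523
```

Contact. Release, rise and head for the timer.

{"method": "apply_moves", "body": {
  "dp": [
    [0, 0, -1],
    [0, 0, -1.5],
    [0, 0, -1.5],
    [0, 0, -1.5]
  ],
  "roll": [0, 0, 0, 0],
  "claw": [0.8, 0.8, 0.8, 0.8]
}}

```text
t: 34.35
tool_pos: [0.4422, -0.0992, 0.0127]
orientation: [0.0, 0.705, 0.709, 0.0]
wrist_force: [-0.1, -0.2, -0.3]
opening: 0.0767
```

{"method": "apply_moves", "body": {
  "dp": [
    [0, 0, -25],
    [0, 0, -70],
    [0, 0, -110],
    [30, 20, -135],
    [70, 40, -135]
  ],
  "roll": [0, 0, 0, 0, 0],
  "claw": [1, 1, 1, 1, 1]
}}

```text
t: 34.85
tool_pos: [0.4849, -0.0297, 0.1519]
orientation: [0.004, 0.706, 0.708, 0.003]
wrist_force: [0.8, -0.3, 0.1]
opening: 0.0853
```

Run:
```python
from h import *
go(.6194,.2245,.08,9.7)
p,d=robot.snapshot('scene');cv2.imwrite('pics/c5.png',p[:,:,::-1])
```

```text
dp [254.  134.3  72.8] roll -0.167 t 34.85 yaw 0.1 q [-0.08  0.22  1.86 -0.    1.05 -0.09] open 0.08529807816771164
```

View pics/c5.png

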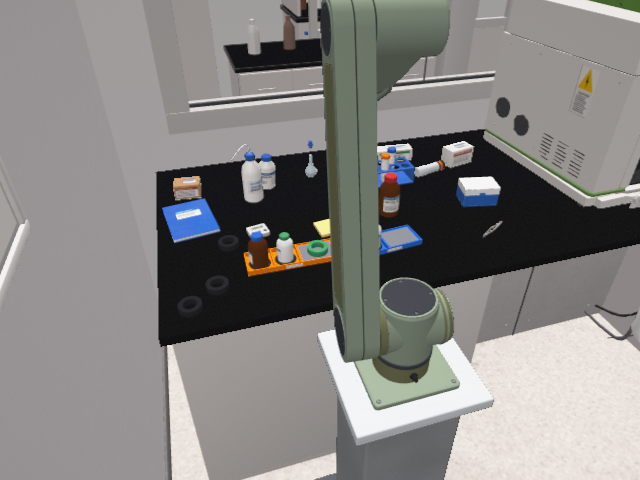

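{"method": "apply_moves", "body": {
  "dp": [
    [42, 22, 0],
    [84, 44, 0],
    [126, 67, 0],
    [168, 90, 0],
    [210, 112, 0]
  ],
  "roll": [0, -0.08, -0.167, -0.167, -0.167],
  "claw": [1, 1, 1, 1, 1]
}}

```text
t: 35.4
tool_pos: [0.593, 0.1832, 0.1471]
orientation: [-0.0, 0.643, 0.766, -0.0]
wrist_force: [1.2, -1.2, 0.1]
opening: 0.0854
```

Run:
```python
from h import *
go(.6194,.2245,.05,9.7)
```

```text
dp [36.2 33.2 97. ] roll 0.004 t 35.4 yaw 9.9 q [ 0.28  0.43  1.55 -0.    1.16  0.11] open 0.08544944259680094
```

{"method": "apply_moves", "body": {
  "dp": [
    [34, 32, 0],
    [34, 32, 30],
    [34, 32, 70],
    [34, 32, 97],
    [34, 32, 97]
  ],
  "roll": [0, 0, 0, 0, 0],
  "claw": [1, 1, 1, 1, 1]
}}

```text
t: 35.9
tool_pos: [0.6148, 0.2194, 0.0456]
orientation: [-0.003, 0.643, 0.765, -0.005]
wrist_force: [-0.6, -0.0, -0.9]
opening: 0.0859
```

{"method": "apply_moves", "body": {
  "dp": [
    [0, 0, 0],
    [0, 0, 0]
  ],
  "roll": [0, 0],
  "claw": [1, 1]
}}

```text
t: 36.1
tool_pos: [0.6197, 0.2208, 0.0526]
orientation: [0.001, 0.644, 0.765, 0.002]
wrist_force: [-0.3, 0.1, 0.8]
opening: 0.0855
```

Run:
```python
from h import *
go(.6194,.2245,-.020,9.7)
p,d=robot.snapshot('scene');cv2.imwrite('pics/c6.png',cv2.resize(p[170:260,200:320,::-1],None,fx=6,fy=6))
p,d=robot.snapshot('top');cv2.imwrite('pics/c7.png',cv2.resize(p[150:250,170:300,::-1],None,fx=5,fy=5))
```

```text
dp [ 3.6  0.1 72.6] roll 0.003 t 36.1 yaw 9.9 q [0.32 0.57 1.57 0.   1.   0.15] open 0.08549675090222963
```

View pics/c6.png

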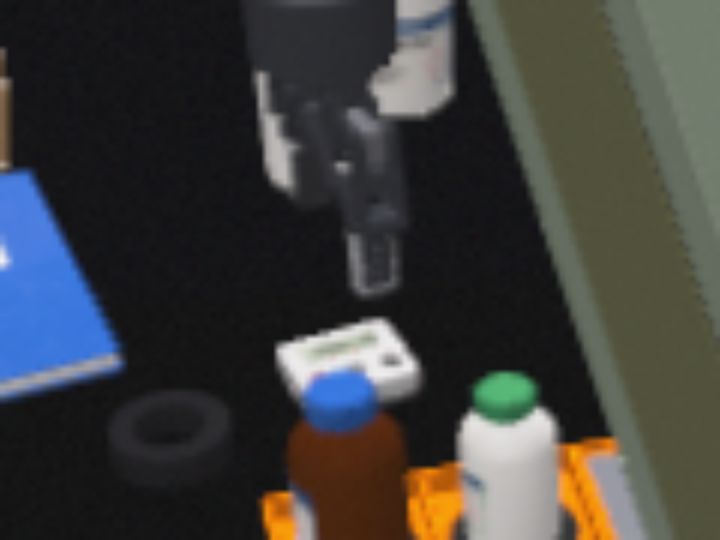

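View pics/c7.png

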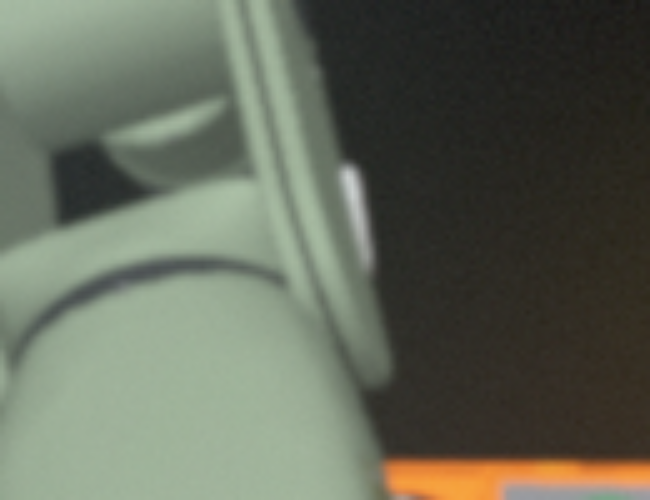

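{"method": "apply_moves", "body": {
  "dp": [
    [3.5, 0, 30],
    [3.5, 0, 55],
    [3.5, 0, 68],
    [3.5, 0, 72],
    [3.5, 0, 72]
  ],
  "roll": [0, 0, 0, 0, 0],
  "claw": [1, 1, 1, 1, 1],
  "grip_force": 25
}}

```text
t: 36.7
tool_pos: [0.6182, 0.2241, -0.0208]
orientation: [0.0, 0.644, 0.765, 0.0]
wrist_force: [0.2, -0.4, 0.7]
opening: 0.0856
```

{"method": "apply_moves", "body": {
  "dp": [
    [0, 0, 0],
    [0, 0, 0]
  ],
  "roll": [0, 0],
  "claw": [1, 1]
}}

```text
t: 36.9
tool_pos: [0.6187, 0.2243, -0.0199]
orientation: [0.001, 0.644, 0.765, 0.001]
wrist_force: [-0.0, 0.5, 1.0]
opening: 0.0856
```

Run:
```python
from h import *
go(.6194,.2245,-.0205,9.7)
```

```text
dp [0.1 0.7 0.6] roll 0.003 t 36.9 yaw 9.9 q [0.33 0.65 1.63 0.   0.85 0.16] open 0.08564724123389168
```

{"method": "apply_moves", "body": {
  "dp": [
    [0, 0, 0],
    [0, 0, 0],
    [0, 0, 0],
    [0, 0, 0],
    [0, 0, 0]
  ],
  "roll": [0, 0, 0, 0, 0],
  "claw": [0.2, 0.2, 0.2, 0.2, 0.2]
}}

```text
t: 37.4
tool_pos: [0.6182, 0.2241, -0.0205]
orientation: [0.0, 0.644, 0.765, 0.001]
wrist_force: [-1.1, 0.2, 5.8]
opening: 0.0573
```

{"method": "apply_moves", "body": {
  "dp": [
    [0, 0, -5],
    [0, 0, -30],
    [0, 0, -75],
    [0, 0, -120],
    [0, 0, -120]
  ],
  "roll": [0, 0, 0, 0, 0],
  "claw": [0.2, 0.2, 0.2, 0.2, 0.2]
}}

```text
t: 37.9
tool_pos: [0.6218, 0.2254, 0.1058]
orientation: [0.003, 0.644, 0.765, 0.006]
wrist_force: [1.2, 0.1, 0.2]
opening: 0.0573
```

Run:
```python
from h import *
go(.4517,-.1951,.1,95.5)
go(.4517,-.1951,.1,5.5)
p,d=robot.snapshot('scene');cv2.imwrite('pics/c8.png',cv2.resize(p[140:260,180:340,::-1],None,fx=4.5,fy=4.5))
```

```text
dp [-385.1 -239.7    1.8] roll -1.494 t 37.9 yaw 9.9 q [0.33 0.52 1.51 0.   1.1  0.16] open 0.05730039389578533
dp [-385.1 -239.7    1.8] roll 0.076 t 37.9 yaw 9.9 q [0.33 0.52 1.51 0.   1.1  0.16] open 0.05730039389578533
```

View pics/c8.png

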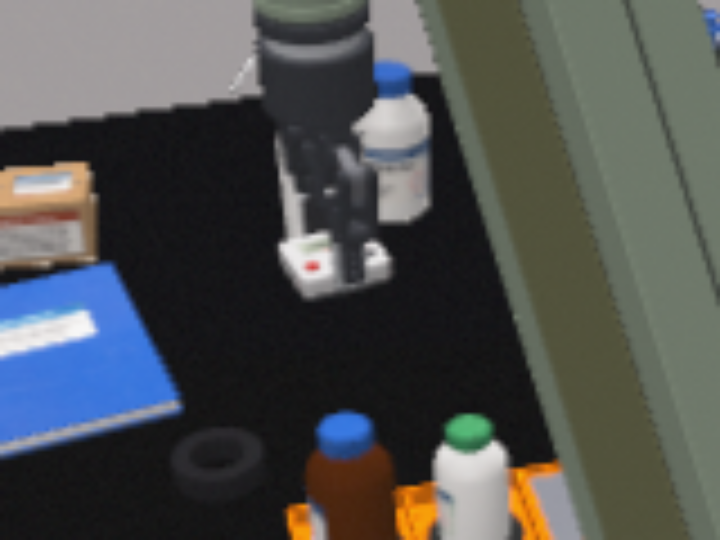

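{"method": "apply_moves", "body": {
  "dp": [
    [-38, -24, -10],
    [-78, -49, -15],
    [-118, -73, -15],
    [-158, -98, -15],
    [-198, -123, -15]
  ],
  "roll": [-0.14, -0.28, -0.42, -0.56, -0.7],
  "claw": [0.2, 0.2, 0.2, 0.2, 0.2]
}}

```text
t: 38.45
tool_pos: [0.5282, 0.0064, 0.112]
orientation: [-0.002, 0.339, 0.941, -0.001]
wrist_force: [0.3, -0.3, -0.6]
opening: 0.0572
```

Run:
```python
from h import *
go(.4520,-.1971,.1,95.5)
```

```text
dp [ -71.2 -205.3   12.2] roll -0.788 t 38.45 yaw 50.3 q [-0.01  0.33  1.81 -0.    1.   -0.89] open 0.05718796572638484
```

{"method": "apply_moves", "body": {
  "dp": [
    [-14, -41, 0],
    [-28, -82, 0],
    [-43, -123, 0],
    [-57, -164, 0],
    [-71, -204, 0]
  ],
  "roll": [-0.14, -0.28, -0.42, -0.56, -0.7],
  "claw": [0.2, 0.2, 0.2, 0.2, 0.2]
}}

```text
t: 38.95
tool_pos: [0.4533, -0.1911, 0.1121]
orientation: [-0.002, 0.003, 1.0, 0.001]
wrist_force: [-0.1, -0.7, -0.9]
opening: 0.0574
```

{"method": "apply_moves", "body": {
  "dp": [
    [0, 0, 0],
    [0, 0, 0],
    [0, 0, 0]
  ],
  "roll": [-0.08, -0.08, -0.08],
  "claw": [0.2, 0.2, 0.2]
}}

```text
t: 39.25
tool_pos: [0.4546, -0.1897, 0.1126]
orientation: [-0.001, -0.033, 0.999, 0.001]
wrist_force: [0.3, -0.6, -0.5]
opening: 0.0574
```

Run:
```python
from h import *
go(.4520,-.1971,-.0065,95.5)
p,d=robot.snapshot('scene');cv2.imwrite('pics/d1.png',cv2.resize(p[140:270,300:460,::-1],None,fx=4.5,fy=4.5))
```

```text
dp [  2.8  -7.4 119.1] roll -0.03 t 39.25 yaw 93.8 q [-0.42  0.28  1.89  0.    0.97 -2.06] open 0.05738027870974835
```

View pics/d1.png

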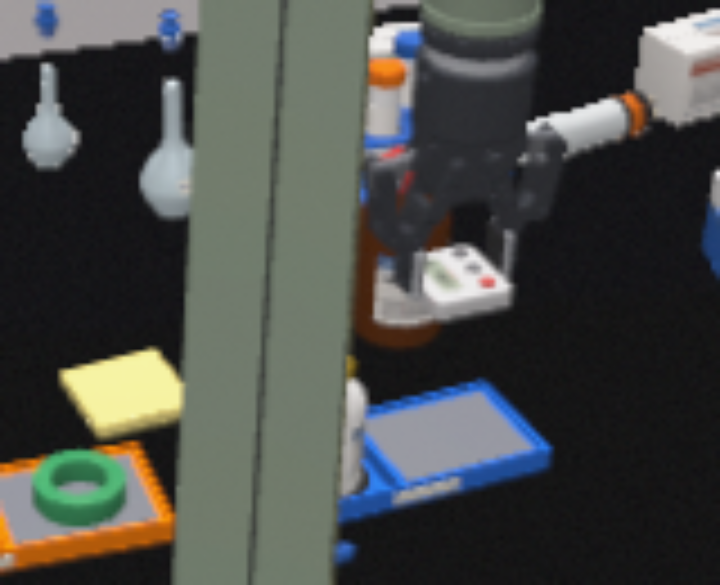

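{"method": "apply_moves", "body": {
  "dp": [
    [3, -7, 30],
    [3, -7, 70],
    [3, -7, 95],
    [3, -7, 108],
    [3, -7, 112]
  ],
  "roll": [-0.03, -0.03, -0.03, -0.03, -0.03],
  "claw": [0.2, 0.2, 0.2, 0.2, 0.2]
}}

```text
t: 39.8
tool_pos: [0.4519, -0.1959, -0.0002]
orientation: [-0.002, -0.049, 0.999, 0.001]
wrist_force: [-0.7, 0.6, -1.2]
opening: 0.0571
```

{"method": "apply_moves", "body": {
  "dp": [
    [0, 0, 0],
    [0, 0, 0]
  ],
  "roll": [0, 0],
  "claw": [0.2, 0.2]
}}

```text
t: 40.0
tool_pos: [0.4536, -0.1973, 0.0023]
orientation: [0.001, -0.049, 0.999, -0.0]
wrist_force: [0.4, -0.1, -0.5]
opening: 0.0575
```

Run:
```python
from h import *
go(.4520,-.1971,-.0063,95.5)
p,d=robot.snapshot('scene');cv2.imwrite('pics/d2.png',cv2.resize(p[170:270,340:460,::-1],None,fx=6,fy=6))
```

```text
dp [1.6 0.3 8.6] roll 0.002 t 40.0 yaw 95.6 q [-0.43  0.43  2.02  0.    0.69 -2.1 ] open 0.05745614540752512
```

View pics/d2.png

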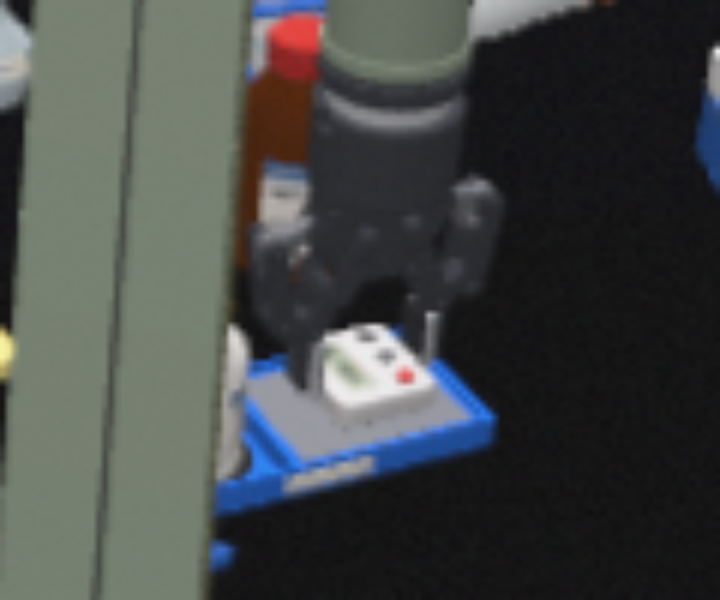

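The timer is level just above the bay floor (370,370), clear of the yellow-cap bottle. I'll lower the rest.

{"method": "apply_moves", "body": {
  "dp": [
    [1, 0, 3],
    [1, 0, 6],
    [1, 0, 7.5],
    [1, 0, 7.5]
  ],
  "roll": [0, 0, 0, 0],
  "claw": [0.2, 0.2, 0.2, 0.2]
}}

```text
t: 40.45
tool_pos: [0.4516, -0.1975, -0.006]
orientation: [-0.0, -0.049, 0.999, 0.0]
wrist_force: [0.1, -0.2, -1.0]
opening: 0.0571
```

{"method": "apply_moves", "body": {
  "dp": [
    [0, 0, 0.8],
    [0, 0, 1.5],
    [0, 0, 1.5]
  ],
  "roll": [0, 0, 0],
  "claw": [0.2, 0.2, 0.2]
}}

```text
t: 40.75
tool_pos: [0.4519, -0.1976, -0.0066]
orientation: [0.0, -0.049, 0.999, -0.0]
wrist_force: [-1.2, 0.6, 6.6]
opening: 0.0573
```

{"method": "apply_moves", "body": {
  "dp": [
    [0, 0, -1],
    [0, 0, -1],
    [0, 0, -1],
    [0, 0, -1]
  ],
  "roll": [0, 0, 0, 0],
  "claw": [0.6, 0.6, 0.6, 0.6]
}}

```text
t: 41.15
tool_pos: [0.4518, -0.1975, -0.0064]
orientation: [-0.0, -0.049, 0.999, 0.0]
wrist_force: [-0.2, -0.3, -0.0]
opening: 0.0683
```

{"method": "apply_moves", "body": {
  "dp": [
    [0, 0, -20],
    [0, 0, -65],
    [0, 0, -110],
    [0, 0, -155],
    [0, 0, -185]
  ],
  "roll": [0, 0, 0, 0, 0],
  "claw": [0.6, 0.6, 0.6, 0.6, 0.6]
}}

```text
t: 41.65
tool_pos: [0.4527, -0.1979, 0.1819]
orientation: [0.002, -0.049, 0.999, -0.001]
wrist_force: [0.4, -0.7, -0.6]
opening: 0.0684
```

{"method": "apply_moves", "body": {
  "dp": [
    [0, -45, 0],
    [0, -90, 0],
    [0, -135, 0],
    [0, -180, 0],
    [0, -225, 0]
  ],
  "roll": [0.14, 0.28, 0.42, 0.56, 0.7],
  "claw": [0.6, 0.6, 0.6, 0.6, 0.6]
}}

```text
t: 42.15
tool_pos: [0.4736, -0.4231, 0.1784]
orientation: [-0.0, 0.299, 0.954, 0.0]
wrist_force: [1.1, 0.6, 0.7]
opening: 0.0685
```

Run:
```python
from h import *
p,d=robot.snapshot('top');np.save('t9.npy',p);c=cloud('top',d)
cv2.imwrite('pics/e1.png',cv2.resize(p[160:300,130:450,::-1],None,fx=2.5,fy=2.5))
p2,_=robot.snapshot('scene');cv2.imwrite('pics/e2.png',cv2.resize(p2[150:290,220:460,::-1],None,fx=3.3,fy=3.3))
print(robot.sense()['t'],robot.sense()['wrist_force'])
def s(n,box,lo,hi,z):
    u,v,a,cs=seg(p,box,lo,hi); print(n,(round(u),round(v)),ray('top',u,v,z).round(4),'depth z',c[int(round(v)),int(round(u)),2].round(4))
s('ab',(200,240,240,282),(105,120,100),(125,255,255),.110)
s('wg',(236,240,270,282),(45,80,50),(90,255,255),.092)
s('tape',(265,240,318,285),(45,80,50),(90,255,255),.032)
s('wy',(345,240,385,290),(18,110,100),(35,255,255),.104)
s('red',(395,170,440,215),(0,170,150),(8,255,255),.146)
```

```text
42.25 [ 0.46243191  1.30402906 -0.69762782]
ab (210, 259) [0.4575 0.2479 0.11  ] depth z 0.1088
wg (246, 259) [0.4588 0.1696 0.092 ] depth z 0.0931
tape (291, 262) [0.4556 0.0708 0.032 ] depth z 0.0176
wy (365, 267) [ 0.4402 -0.0974  0.104 ] depth z 0.103
red (426, 187) [ 0.6126 -0.2285  0.146 ] depth z 0.1455
```

View pics/e1.png

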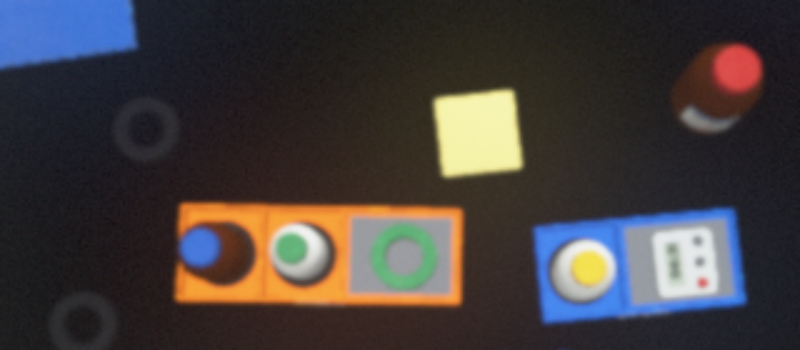

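View pics/e2.png

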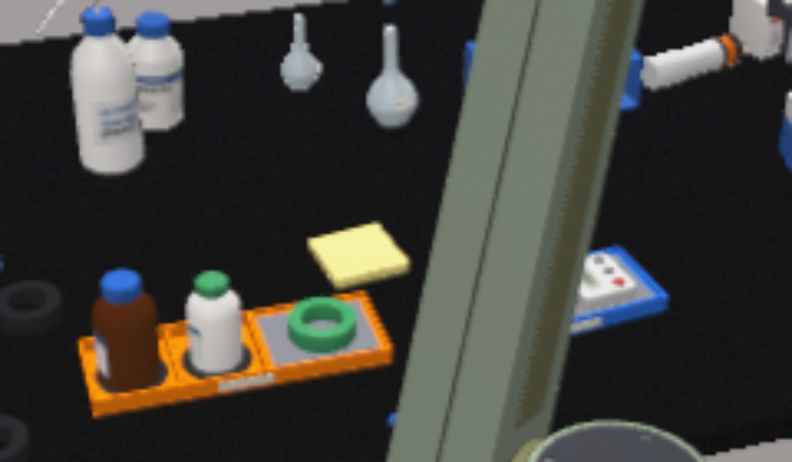

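Final views: all five items sit inside their wells or bays and the red-cap bottle (738,68) has not moved. I'll settle the arm and hand in.

{"method": "apply_moves", "body": {
  "dp": [
    [0, 0, 0],
    [0, 0, 0],
    [0, 0, 0],
    [0, 0, 0],
    [0, 0, 0]
  ],
  "roll": [0, 0, 0, 0, 0],
  "claw": [0.6, 0.6, 0.6, 0.6, 0.6]
}}

```text
t: 42.75
tool_pos: [0.474, -0.4207, 0.179]
orientation: [0.0, 0.296, 0.955, -0.0]
wrist_force: [0.2, 0.0, 0.3]
opening: 0.0683
```

```bash
python3 -c "
from plant import robot
print(robot.hand_in())"
```

```text
the job is handed in; nothing more can be done
None
```

Both kits are made up and the job was handed in at about 43 s. I placed the amber/blue bottle, white/green bottle, green tape, white/yellow bottle and timer in that order, lowering each until the wrist force showed contact before letting go.

**Last checks:**
- **Bottles:** the three kit bottles stand upright within about 3 mm of their well centres. Their cap-top depth readings (109, 93 and 103 mm) fit standing on the 4 mm floors.
- **Tape and timer:** the tape lies flat and the timer face up, each well inside its bay.
- **Left alone:** the red-cap bottle reads within 2 mm of where it started, and I did not touch the black rings.

**What disagreed:**
- **Fingertip position:** a touch on the bench showed the shut fingertips about 20 mm behind the reported TCP. I corrected all heights for that.
- **Contact with the blue cap:** feeling for depth over the amber/blue bottle, the gripper body pressed briefly on its cap with about 21 N, under the 40 N limit. I raised it and gripped again.
- **Grip openings:** they read 1 to 3 mm under the stated widths, but every hold stayed firm.

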